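# Lay the control stick over on its padded rest

## Task

The control stick stands upright on its square plywood board, a little short of the batten screwed to the bench. With the fingertips only, first slide it upright along the bench until the edge of its board meets the batten, then push the top of the stick over, slowly, so that it tips over the batten and comes down gently on its side on the padded rest, the board's edge still down by the batten. Never lift it off the bench, leave the other things where they are, and finish with the hand clear.

Things in the scene. Friction and masses are not known exactly. Their poses are not given: they have to be found in the camera images.
- stick: Control stick, 0.7 to 1.0 kg, heavy low down. Upwards: plywood board 150 x 150 mm, 0-12 mm; grey metal block 84 x 84 mm, to 52 mm; aluminium column, diameter 26 mm, to 160 mm; black hand grip, diameter 40 mm, to 250 mm. Origin: centre of the board's underside; z up the column, x towards the batten (within 6 degrees). Starts upright on the bench, front edge 30 to 70 mm short of the batten.
- toe (a point): Middle of the lower front (+x) edge of the stick's board, 75 mm from its centre: the edge that meets the batten. Tipped over it, the stick balances at about 60 degrees (1.05 rad) from upright, goes over by itself past that and lies on the rest at about 73 degrees. While it tips, this edge slips back from the batten by up to 12 mm, the board's thickness.
- heel (a point): Middle of the rear (-x) edge face of the stick's board, 6 mm above its underside. Pushed here, the stick slides without tipping.
- grip (a point): On the axis of the black hand grip, 205 mm above the board's underside (grip radius 20 mm here).
- batten: Wooden batten fixed to the bench, 22 mm wide, 200 mm long, 15 mm high. Origin: on the bench, middle of the face that looks at the stick. x is level and points from the stick across the batten to the padded rest (the way to slide and tip); y runs along the batten, z up.
- rest: Padded rest fixed to the bench beyond the batten: upright wooden board 26 mm thick, 120 mm wide, with a rubber bar of 26 mm diameter along its top, 93 mm high over all. Origin: on the bench under the bar, 82 mm from the batten's origin along the batten's x; axes parallel to the batten's.
- gauge: Bystander: round dial instrument standing on the bench with a square black bezel, 64 mm wide and high, about 50 mm deep. Origin: centre of its underside.
- collar: Bystander: black ring, 48 mm outside and 26 mm inside diameter, 16 mm high. Origin: centre of its underside.
- switches: Bystander: black switch panel lying flat, 60 x 100 x 14 mm, with six steel toggles reaching 28 mm high. Origin: centre of its underside.
- battery: Bystander: black tool battery, 110 x 70 mm, 58 mm high. Origin: centre of its underside.
There are look-alikes about, which are no part of the job. What is shaped like the rest but pink is not meant. There is more than one size of the stick; the job needs the smaller.

How it is judged:
By the outcome, as a careful person would: the job done as asked, in the order asked, and still so for the second after the job is handed in, with the robot touching nothing.
It also fails if it takes over 64 s, if anything falls off the work surface, if the arm or the gripper's body presses on something with over 40 N, if the wrist force passes 120 N, or if a joint passes its speed limit or range.

## Robot

A 6-joint arm with a two-finger parallel gripper is mounted at the origin on the work surface. World frame = base frame: x ahead of the robot, y to its left, z up, the work surface at z = 0. Lengths are in mm, angles in degrees, forces in N, time in s.
With the tool pointing down it reaches from about 325 to 900 mm from the base axis. Payload 6.1 kg.
Tool frame: the origin (TCP) lies at the very end of the fingers, on their centre line; the grasp point (between the pads) lies 19 mm behind it; z points along the fingers, y is the direction in which the jaws open and shut (so a half turn about z gives the same grasp; the last joint's range is limited). The gripper opens to 87 mm and grips with 3 to 60 N. Pads are 19 mm wide; open, the fingers measure 117 mm over their backs; the gripper's body (75 mm by 190 mm) begins 51 mm behind the grasp point.
Start: joints at [-84.288, 12.628, 87.462, -0, 79.91, -7.225], TCP at [139.922, -609.128, 222.538] pointing down, gripper open.
Joint ranges: [-170.65, 170.65], [-52.31, 119.04], [5.05, 147.46], [-71.25, 251.25], [11.57, 151.72], [-153.62, 153.62]. Speed limits (degrees/s): [147.25, 147.25, 172.46, 180, 180, 180].

## Interface

Orientations are given as a 3x3 rotation matrix whose columns are the frame's x, y, z axes.
In Python, from rig import robot gives the robot as it stands. The module is installed in compiled form; this text tells all that it offers.
- The arm moves only by the tool apply_moves, never from a script. Its argument "plan" is a list of rows, each an object with "hand": the opening, from 0 (shut) to 1 (fully open); "travel": the shift along the world's x, y, z in m, a list of three; "rot": the turn, a rotation vector about the world's x, y, z in rad, a list of three. A call has 1 to 5 rows; each row is the pose to reach, as a shift and turn from the pose commanded when the call began; what a row does not reach only later rows make up. A row lasts 1/12 s, in which the tool goes at most 41.7 mm and 7.16 degrees, less where a joint would pass 70% of its speed; a pose out of reach is approached as far as the arm can. A call with a gripper value outside its range is refused whole. The fingers move at their own pace and stop on an object; the grip force is fixed at half the most. Time passes only in rows, so rows that repeat a pose let the fingers close. It gives the time, the measured TCP pose, the force and the opening at its end, in the units of the state.
- robot.sense(): the state, without advancing time (a new reading comes with each control period).
- robot.get_image(name): name is "side" or "top" or "wrist"; returns the picture (420x560x3 uint8, red, green, blue); there is no depth.
- robot.camera_model(name): a dict with "mtx" (3x3 intrinsics, pixels), "dist" ([k1, k2, p1, p2, k3] as OpenCV has them; the pictures are not rectified), "R" (3x3) and "t" (3): a world point X has camera coordinates R X + t. Camera axes: x right, y down, z forward; pixel columns grow to the right and rows downward; lengths in mm; the calibration is good to about 2 mm. A picture is of the moment at which its call begins: read the wrist's pose just before it. camera_model takes no time and is no camera call; for the wrist camera it gives the pose at the moment of the call.
- robot.hand_in(): hands the job in, once; it reports no verdict.
The state is a dict: "t": time; "joints": joint angles; "qd": joint speeds; "joint_efforts": joint torques, N m; "tool_pos": TCP position; "tcp_rot": TCP orientation; "contact_force": force on the tool from outside, world axes, zero at the start; "wrist_torque": the same for the moment, N m; "width": finger opening in mm.
Only numpy, scipy, OpenCV 4.12 (cv2) and the standard library are available. Lean on these libraries where they do the work, as an engineer would, in place of code of your own. Each camera call takes 0.05 s, during which the arm holds its last target.

## Working session

There is one attempt and no reset: what is moved stays moved. The work goes in short steps, Python scripts to look and compute and a tool call to move; the robot and the scene stay as the last step left them, time stands still between calls to the robot, and variables do not carry over. Pictures are saved under pics/ and viewed, and the job is handed in when it is done.

Besides the shell and the picture viewer there is one more tool, called after "Emit:" in YAML: its name, and indented under it one key for each argument. apply_moves: Moves the arm, as the interface text tells. Its arguments: {"type":"object","properties":{"plan":{"type":"array","items":{"type":"object","properties":{"hand":{"type":"number"},"travel":{"type":"array","items":{"type":"number"}},"rot":{"type":"array","items":{"type":"number"}}}}}},"required":["plan"]}

```bash
mkdir -p pics
python3 - <<'E'
from rig import robot
import cv2
s=robot.sense()
for k in ('t','tool_pos','tcp_rot','width','contact_force'): print(k,s[k])
for n in ("side","top","wrist"):
    im=robot.get_image(n); cv2.imwrite(f"pics/{n}0.png",im[:,:,::-1])
    m=robot.camera_model(n); print(n,m)
E
```

```text
t 0.0
tool_pos [ 139.85942838 -608.49681761  221.43517331]
tcp_rot [[ 9.74615061e-01  2.23887112e-01 -2.10046856e-04]
 [ 2.23887091e-01 -9.74613141e-01  1.94848060e-03]
 [ 2.31525269e-04 -1.94604532e-03 -9.99998080e-01]]
width 87.11359255665012
contact_force [ 0.48105624  0.27913808 -0.19357098]
side {'mtx': array([[410.4789079 ,   0.        , 278.78676593],
       [  0.        , 410.4789079 , 209.22706933],
       [  0.        ,   0.        ,   1.        ]]), 'dist': array([-0.00741077,  0.        ,  0.        ,  0.        ,  0.        ]), 'R': array([[-0.95395516, -0.29975163,  0.01088661],
       [-0.23174019,  0.71349479, -0.6612274 ],
       [ 0.19043646, -0.63330415, -0.75010653]]), 't': array([461.25816234, 199.04930409, 959.51157789])}
top {'mtx': array([[414.56483957,   0.        , 283.91920976],
       [  0.        , 414.56483957, 206.39875417],
       [  0.        ,   0.        ,   1.        ]]), 'dist': array([-0.12609815,  0.        ,  0.        ,  0.        ,  0.        ]), 'R': array([[ 3.57283550e-04, -9.99999504e-01, -9.30039442e-04],
       [-9.76969199e-01, -1.50602984e-04, -2.13380321e-01],
       [ 2.13380075e-01,  9.84857168e-04, -9.76968768e-01]]), 't': array([   3.44742493,  483.45169064, 1290.65854281])}
wrist {'mtx': array([[298.22123662,   0.        , 275.58565463],
       [  0.        , 298.22123662, 209.08789545],
       [  0.        ,   0.        ,   1.        ]]), 'dist': array([-0.03139433,  0.        ,  0.        ,  0.        ,  0.        ]), 'R': array([[ 0.22441729, -0.97448704, -0.00344784],
       [-0.93032764, -0.21529809,  0.29687914],
       [-0.29004718, -0.06341719, -0.95490884]]), 't': array([-623.87520851,  -36.08094389,  393.62034868])}
```

View pics/side0.png

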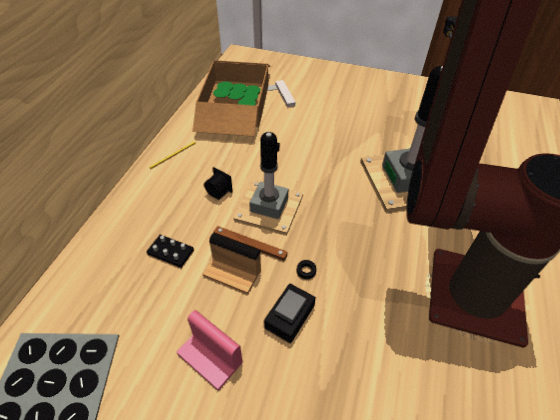

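View pics/top0.png

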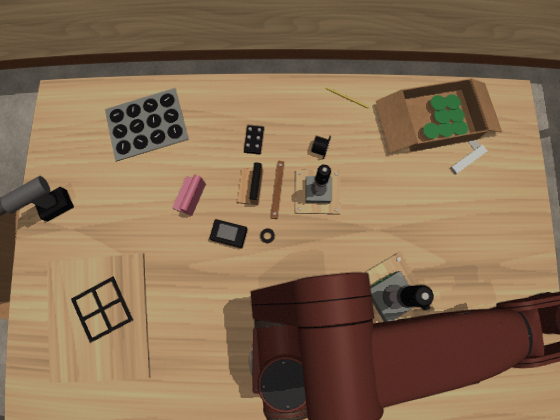

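View pics/wrist0.png

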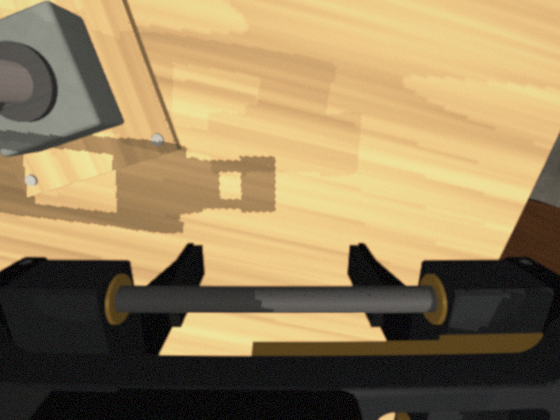

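```bash
cat > h.py <<'E'
import numpy as np, cv2
from rig import robot
def ray(cam,uv):
    m=robot.camera_model(cam) if isinstance(cam,str) else cam
    p=cv2.undistortPoints(np.array([[uv]],float),m['mtx'],m['dist'])[0,0]
    d=m['R'].T@np.array([p[0],p[1],1]); c=-m['R'].T@m['t']; return c,d
def onz(cam,uv,z):
    c,d=ray(cam,uv); return c+d*(z-c[2])/d[2]
def proj(cam,X):
    m=robot.camera_model(cam) if isinstance(cam,str) else cam
    return cv2.projectPoints(np.array(X,float).reshape(-1,1,3),cv2.Rodrigues(m['R'])[0],m['t'],m['mtx'],m['dist'])[0][:,0]
E
python3 - <<'E'
import cv2
t=cv2.imread('pics/top0.png'); s=cv2.imread('pics/side0.png')
cv2.imwrite('pics/topc.png',cv2.resize(t[125:265,220:360],None,fx=4.2,fy=4.2,interpolation=cv2.INTER_CUBIC))
cv2.imwrite('pics/sidec.png',cv2.resize(s[120:300,140:340],None,fx=3.3,fy=3.3,interpolation=cv2.INTER_CUBIC))
E
```

```text
(no output)
```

View pics/topc.png

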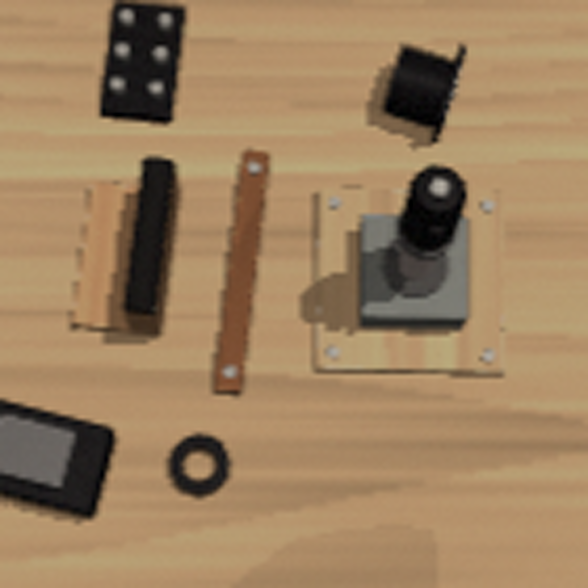

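View pics/sidec.png

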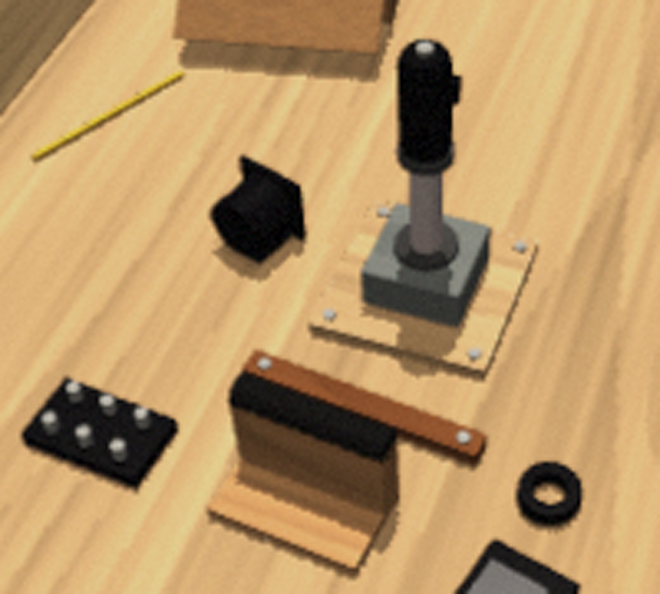

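Run:
```python
from h import *
T=lambda c:((c[0]+.5)/4.2-.5+220,(c[1]+.5)/4.2-.5+125)
S=lambda c:((c[0]+.5)/3.3-.5+140,(c[1]+.5)/3.3-.5+120)
def show(n,cam,f,pts,z):
    for p in pts: print(n,cam,np.round(onz(cam,f(p),z),1))
show('board','top',T,[(316,369),(502,373),(503,191),(315,190)],12)
show('board','side',S,[(312,325),(485,373),(538,245)],12)
show('screws','top',T,[(335,202),(487,206),(487,355),(333,352)],13)
show('batten','top',T,[(243,150),(269,152),(241,393),(213,390)],15)
show('batscrew','top',T,[(254,167),(230,371)],15)
show('batscrew','side',S,[(264,363),(464,437)],15)
show('bar','top',T,[(145,157),(175,158),(154,313),(125,312)],85)
show('griptop','top',T,[(440,186)],250)
show('griptop','side',S,[(425,47)],250)
show('block','top',T,[(361,213),(468,213),(466,321),(360,317)],52)
show('gauge','top',T,[(440,142),(465,45),(403,45),(388,115)],40)
show('collar','top',T,[(199,464)],16)
show('batt','top',T,[(113,432),(92,517)],58)
# big stick base
print('big', onz('top',(400,255),12), onz('top',(367,271),12))
```

```text
board top [471.5 -32.8  12. ]
board top [ 468.3 -180.5   12. ]
board top [ 619.1 -185.7   12. ]
board top [619.7 -32.8  12. ]
board side [618.4 -33.9  12. ]
board side [471.8 -29.8  12. ]
board side [ 468.7 -175.9   12. ]
screws top [609.2 -48.9  13. ]
screws top [ 606.1 -172.2   13. ]
screws top [ 482.7 -168.8   13. ]
screws top [485.1 -46.3  13. ]
batten top [652.8  25.7  15. ]
batten top [651.1   4.5  15. ]
batten top [451.6  26.5  15. ]
batten top [454.   48.6  15. ]
batscrew top [638.3  16.7  15. ]
batscrew top [469.3  35.3  15. ]
batscrew side [638.6  16.3  15. ]
batscrew side [468.7  35.6  15. ]
bar top [623.6 100.1  85. ]
bar top [622.7  76.9  85. ]
bar top [499.8  91.2  85. ]
bar top [500.6 113.2  85. ]
griptop top [ 548.2 -110.4  250. ]
griptop side [ 547.1 -113.5  250. ]
block top [588.3 -67.8  52. ]
block top [ 588.5 -152.    52. ]
block top [ 501.3 -148.2   52. ]
block top [504.5 -66.   52. ]
gauge top [ 651.3 -132.5   40. ]
gauge top [ 734.5 -154.8   40. ]
gauge top [ 734.3 -104.3   40. ]
gauge top [674.1 -91.1  40. ]
collar top [395.   59.1  16. ]
batt top [413.3 123.   58. ]
batt top [348.3 137.7  58. ]
big [ 328.50042133 -378.62763903   12.        ] [ 277.10820282 -266.80033265   12.        ]
```

Candidates, top view. Sticks: one at (317,190), whose board measures 150 mm, and one at (400,290) with a bigger board, so the first is meant. Rests: black and wood at (250,184) and pink at (190,195), so the black one is meant. The crops confirm both. The stick's front edge is about 49 mm short of the batten and yawed about 5° to it. Next I locate the large stick to keep clear of it.

Run:
```python
from h import *
c1,d1=ray('top',(425,294)); c2,d2=ray('side',(436,72))
d1/=np.linalg.norm(d1);d2/=np.linalg.norm(d2)
A=np.c_[d1,-d2]; s=np.linalg.lstsq(A,c2-c1,rcond=None)[0]
print('big top',c1+s[0]*d1,c2+s[1]*d2)
bx=np.array([.1109,.9938,0]);by=np.array([-.9938,.1109,0]);bz=np.array([0,0,1.])
B=np.array([552.3,15.2,0]); S=np.array([545.7,-108.8,0])
np.savez('geo.npz',bx=bx,by=by,B=B,S=S)
sx=np.array([.025,.9997,0])
print('heel',S-75*sx, 'after slide centre', B-75*bx+by*((S-B)@by),(S-B)@bx,(S-B)@by)
from scipy.spatial.transform import Rotation as Ro
R0=np.array(robot.sense()['tcp_rot'])
for th in (30,40):
    z=bx*np.sin(np.radians(th))-bz*np.cos(np.radians(th)); y=-by; x=np.cross(y,z)
    print('push',th,Ro.from_matrix(np.c_[x,y,z]@R0.T).as_rotvec())
print(robot.sense()['t'], proj('top',[[413,123,58],[545.7,-108.8,12]]))
```

```text
big top [ 199.52155466 -344.12755912  341.6934455 ] [ 209.19377419 -345.31438124  342.12018097]
heel [ 543.825  -183.7775    0.    ] after slide centre [551.13042638 -60.13265047   0.        ] -123.96314 -7.19252000000009
push 30 [ 0.41509472 -0.37205652  1.20368074]
push 40 [ 0.55331597 -0.49523065  1.18022903]
0.15 [[246.51592124 227.5549546 ]
 [317.29170466 190.89714233]]
```

Emit:
apply_moves:
  plan:
    - {"hand": 1, "travel": [0.028, 0.02, 0.02], "rot": [0.046, -0.041, 0.098]}
    - {"hand": 1, "travel": [0.056, 0.04, 0.04], "rot": [0.092, -0.083, 0.197]}
    - {"hand": 1, "travel": [0.084, 0.06, 0.06], "rot": [0.138, -0.124, 0.295]}
    - {"hand": 1, "travel": [0.112, 0.08, 0.08], "rot": [0.184, -0.165, 0.393]}
    - {"hand": 1, "travel": [0.14, 0.1, 0.1], "rot": [0.23, -0.206, 0.492]}

```text
t: 0.57
tool_pos: [280.7, -508.1, 323.6]
tcp_rot: [[0.727, 0.672, 0.14], [0.625, -0.733, 0.269], [0.284, -0.108, -0.953]]
contact_force: [0.2, -0.5, 0.1]
width: 87.0
```

Emit:
apply_moves:
  plan:
    - {"hand": 1, "travel": [0.028, 0.026, 0], "rot": [0.046, -0.041, 0.098]}
    - {"hand": 1, "travel": [0.056, 0.052, 0], "rot": [0.092, -0.083, 0.197]}
    - {"hand": 1, "travel": [0.084, 0.078, 0], "rot": [0.138, -0.124, 0.295]}
    - {"hand": 1, "travel": [0.112, 0.104, 0], "rot": [0.184, -0.165, 0.393]}
    - {"hand": 1, "travel": [0.14, 0.13, 0], "rot": [0.23, -0.206, 0.492]}

```text
t: 0.98
tool_pos: [420.7, -378.0, 322.5]
tcp_rot: [[0.283, 0.951, 0.123], [0.781, -0.303, 0.547], [0.557, -0.059, -0.828]]
contact_force: [0.6, -0.2, 0.7]
width: 87.1
```

Run:
```python
from h import *
s=robot.sense(); print(s['t'],np.round(s['tool_pos'],1),np.round(s['tcp_rot'],3),np.round(s['joints'],1))
```

```text
0.9833 [ 420.7 -378.   322.5] [[ 0.283  0.951  0.123]
 [ 0.781 -0.303  0.547]
 [ 0.557 -0.059 -0.828]] [-62.8  19.   75.4  22.7 111.4 -40.6]
```

Emit:
apply_moves:
  plan:
    - {"hand": 1, "travel": [0.024, 0.03, 0], "rot": [0.046, -0.041, 0.098]}
    - {"hand": 1, "travel": [0.048, 0.06, -0.01], "rot": [0.092, -0.083, 0.197]}
    - {"hand": 1, "travel": [0.072, 0.09, -0.02], "rot": [0.092, -0.083, 0.197]}
    - {"hand": 1, "travel": [0.096, 0.12, -0.03], "rot": [0.092, -0.083, 0.197]}
    - {"hand": 1, "travel": [0.118, 0.145, -0.04], "rot": [0.092, -0.083, 0.197]}

```text
t: 1.4
tool_pos: [539.0, -231.9, 281.3]
tcp_rot: [[0.084, 0.994, 0.072], [0.762, -0.111, 0.639], [0.643, 0.001, -0.766]]
contact_force: [1.1, -1.5, 0.4]
width: 87.4
```

Emit:
apply_moves:
  plan:
    - {"hand": 1, "travel": [0, 0, -0.04], "rot": [0, 0, 0]}
    - {"hand": 1, "travel": [0, 0, -0.08], "rot": [0, 0, 0]}
    - {"hand": 1, "travel": [0, 0, -0.12], "rot": [0, 0, 0]}
    - {"hand": 1, "travel": [0, 0, -0.16], "rot": [0, 0, 0]}
    - {"hand": 1, "travel": [0, 0, -0.2], "rot": [0, 0, 0]}

```text
t: 1.82
tool_pos: [537.7, -233.7, 80.5]
tcp_rot: [[0.084, 0.994, 0.073], [0.763, -0.111, 0.637], [0.641, 0.002, -0.767]]
contact_force: [0.9, -0.5, -0.0]
width: 86.9
```

Run:
```python
from h import *
s=robot.sense(); print(s['t'],np.round(s['tool_pos'],1),np.round(s['tcp_rot'],3),np.round(s['joints'],1),s['contact_force'])
for n in ("side","wrist"):
    im=robot.get_image(n); cv2.imwrite(f"pics/{n}1.png",im[:,:,::-1])
```

```text
1.8167 [ 537.7 -233.7   80.5] [[ 0.084  0.994  0.073]
 [ 0.763 -0.111  0.637]
 [ 0.641  0.002 -0.767]] [-48.   33.3  85.8  28.7  89.9 -49.3] [ 0.91909381 -0.53495959 -0.00268109]
```

View pics/side1.png

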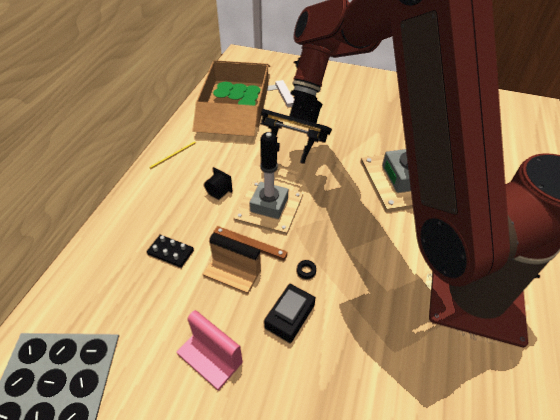

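View pics/wrist1.png

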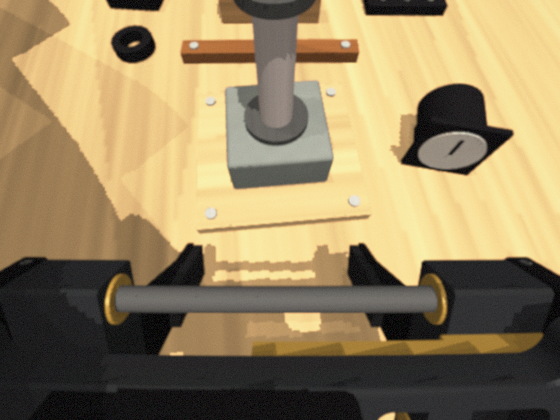

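Emit:
apply_moves:
  plan:
    - {"hand": 1, "travel": [0, 0, -0.02], "rot": [-0.1, 0.011, 0]}
    - {"hand": 1, "travel": [0, 0, -0.035], "rot": [-0.2, 0.022, 0]}
    - {"hand": 1, "travel": [0, 0, -0.05], "rot": [-0.295, 0.033, 0]}
    - {"hand": 1, "travel": [0, 0, -0.06], "rot": [-0.295, 0.033, 0]}
    - {"hand": 1, "travel": [0, 0, -0.068], "rot": [-0.295, 0.033, 0]}

```text
t: 2.33
tool_pos: [539.2, -233.7, 16.7]
tcp_rot: [[0.099, 0.994, 0.047], [0.916, -0.109, 0.387], [0.39, 0.005, -0.921]]
contact_force: [0.6, -0.0, 0.1]
width: 86.7
```

Emit:
apply_moves:
  plan:
    - {"hand": 1, "travel": [0, 0, -0.003], "rot": [0, 0, 0]}
    - {"hand": 1, "travel": [0, 0, -0.005], "rot": [0, 0, 0]}
    - {"hand": 1, "travel": [0, 0, -0.005], "rot": [0, 0, 0]}

```text
t: 2.58
tool_pos: [537.7, -235.0, 9.4]
tcp_rot: [[0.103, 0.994, 0.045], [0.915, -0.112, 0.388], [0.39, 0.002, -0.921]]
contact_force: [-0.3, 0.7, 0.5]
width: 86.8
```

Run:
```python
from h import *
s=robot.sense(); print(s['t'],np.round(s['tool_pos'],1),np.round(s['tcp_rot'],3),np.round(s['joints'],1),s['contact_force'])
for n in ("side","wrist"):
    im=robot.get_image(n)[:,:,::-1]
    if n=='side': im=cv2.resize(im[80:260,200:380],None,fx=3.3,fy=3.3,interpolation=cv2.INTER_CUBIC)
    cv2.imwrite(f"pics/{n}2.png",im)
```

```text
2.5833 [ 537.7 -235.     9.4] [[ 0.103  0.994  0.045]
 [ 0.915 -0.112  0.388]
 [ 0.39   0.002 -0.921]] [-42.2  29.7  93.4  19.5  71.7 -44.4] [-0.28608031  0.71551835  0.52122293]
```

View pics/side2.png

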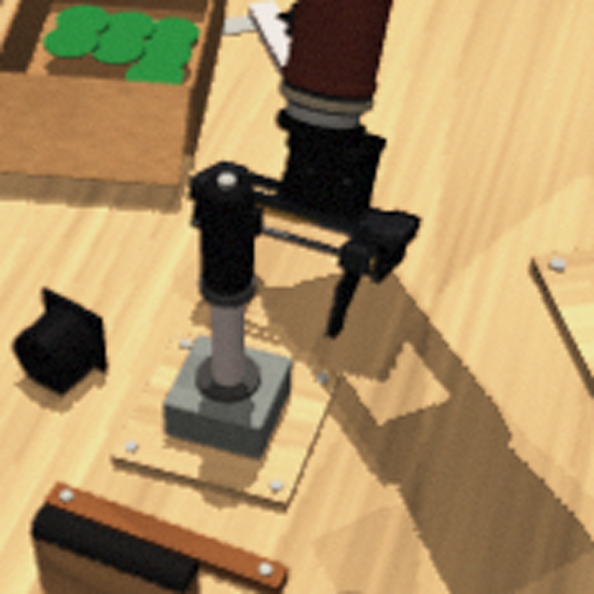

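View pics/wrist2.png

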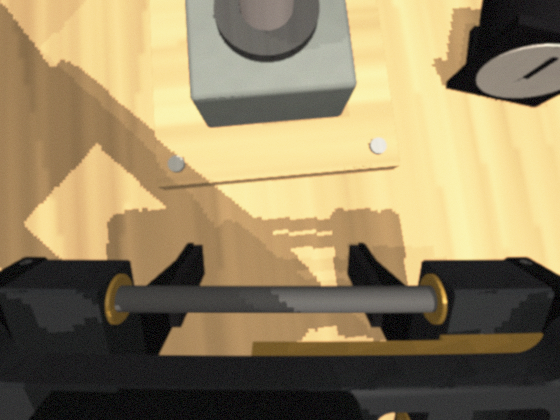

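Emit:
apply_moves:
  plan:
    - {"hand": 1, "travel": [0.0004, 0.004, -0.003], "rot": [0, 0, 0]}
    - {"hand": 1, "travel": [0.0013, 0.012, -0.0035], "rot": [0, 0, 0]}
    - {"hand": 1, "travel": [0.0022, 0.02, -0.0035], "rot": [0, 0, 0]}
    - {"hand": 1, "travel": [0.003, 0.027, -0.0035], "rot": [0, 0, 0]}
    - {"hand": 1, "travel": [0.0037, 0.033, -0.0035], "rot": [0, 0, 0]}

```text
t: 3.1
tool_pos: [541.6, -199.7, 6.0]
tcp_rot: [[0.101, 0.994, 0.045], [0.915, -0.11, 0.387], [0.39, 0.002, -0.921]]
contact_force: [0.3, 0.3, -0.7]
width: 87.2
```

Emit:
apply_moves:
  plan:
    - {"hand": 1, "travel": [0.0003, 0.003, 0], "rot": [0, 0, 0]}
    - {"hand": 1, "travel": [0.0007, 0.006, 0], "rot": [0, 0, 0]}
    - {"hand": 1, "travel": [0.001, 0.009, 0], "rot": [0, 0, 0]}
    - {"hand": 1, "travel": [0.0013, 0.012, 0], "rot": [0, 0, 0]}
    - {"hand": 1, "travel": [0.0016, 0.015, 0], "rot": [0, 0, 0]}

```text
t: 3.52
tool_pos: [543.2, -186.3, 6.1]
tcp_rot: [[0.101, 0.994, 0.045], [0.916, -0.111, 0.386], [0.389, 0.002, -0.921]]
contact_force: [-2.3, -4.0, 0.0]
width: 87.0
```

Run:
```python
from h import *
for n in ("top","wrist"):
    im=robot.get_image(n)[:,:,::-1]
    if n=='top': im=cv2.resize(im[125:265,220:360],None,fx=4.2,fy=4.2,interpolation=cv2.INTER_CUBIC)
    cv2.imwrite(f"pics/{n}3.png",im)
```

```text
(no output)
```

View pics/top3.png

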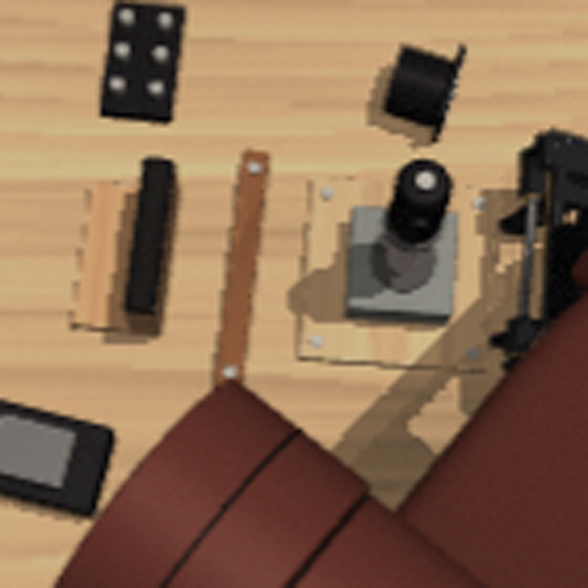

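View pics/wrist3.png

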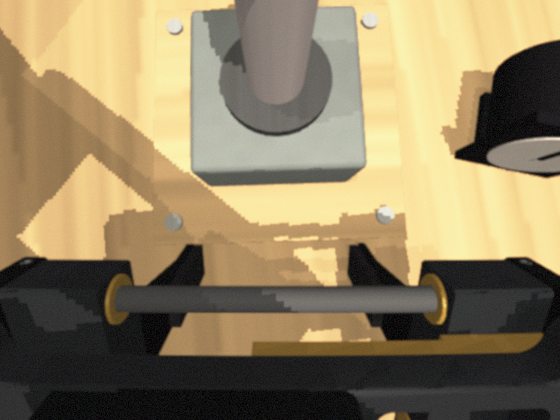

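Emit:
apply_moves:
  plan:
    - {"hand": 1, "travel": [0.0004, 0.004, 0], "rot": [0, 0, 0]}
    - {"hand": 1, "travel": [0.0009, 0.008, 0], "rot": [0, 0, 0]}
    - {"hand": 1, "travel": [0.0013, 0.012, 0], "rot": [0, 0, 0]}
    - {"hand": 1, "travel": [0.0018, 0.016, 0], "rot": [0, 0, 0]}
    - {"hand": 1, "travel": [0.0022, 0.02, 0], "rot": [0, 0, 0]}

```text
t: 4.03
tool_pos: [545.8, -165.9, 6.1]
tcp_rot: [[0.102, 0.994, 0.046], [0.916, -0.111, 0.386], [0.389, 0.003, -0.921]]
contact_force: [-0.0, -4.2, -1.3]
width: 86.9
```

Emit:
apply_moves:
  plan:
    - {"hand": 1, "travel": [0.0004, 0.004, 0], "rot": [0, 0, 0]}
    - {"hand": 1, "travel": [0.0009, 0.008, 0], "rot": [0, 0, 0]}
    - {"hand": 1, "travel": [0.0012, 0.011, 0], "rot": [0, 0, 0]}
    - {"hand": 1, "travel": [0.0016, 0.014, 0], "rot": [0, 0, 0]}
    - {"hand": 1, "travel": [0.0019, 0.017, 0], "rot": [0, 0, 0]}

```text
t: 4.45
tool_pos: [547.5, -148.9, 6.1]
tcp_rot: [[0.101, 0.994, 0.045], [0.916, -0.111, 0.386], [0.389, 0.002, -0.921]]
contact_force: [-0.8, -4.0, -0.4]
width: 87.1
```

Emit:
apply_moves:
  plan:
    - {"hand": 1, "travel": [0.0002, 0.0015, 0], "rot": [0, 0, 0]}
    - {"hand": 1, "travel": [0.0003, 0.003, 0], "rot": [0, 0, 0]}
    - {"hand": 1, "travel": [0.0004, 0.004, 0], "rot": [0, 0, 0]}

```text
t: 4.7
tool_pos: [547.8, -145.5, 6.1]
tcp_rot: [[0.101, 0.994, 0.045], [0.916, -0.111, 0.386], [0.388, 0.002, -0.922]]
contact_force: [-1.6, -8.2, 0.4]
width: 86.7
```

Run:
```python
from h import *
for n in ("top","side"):
    im=robot.get_image(n)[:,:,::-1]
    if n=='top': im=cv2.resize(im[125:265,220:360],None,fx=4.2,fy=4.2,interpolation=cv2.INTER_CUBIC)
    else: im=cv2.resize(im[120:300,160:340],None,fx=3.3,fy=3.3,interpolation=cv2.INTER_CUBIC)
    cv2.imwrite(f"pics/{n}4.png",im)
```

```text
(no output)
```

View pics/top4.png

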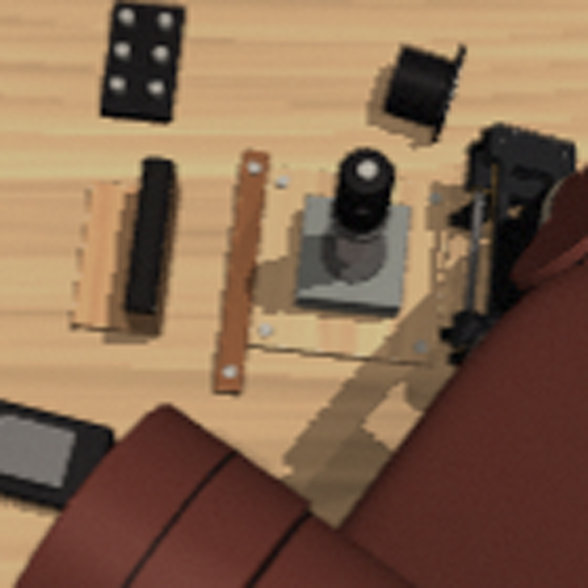

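View pics/side4.png

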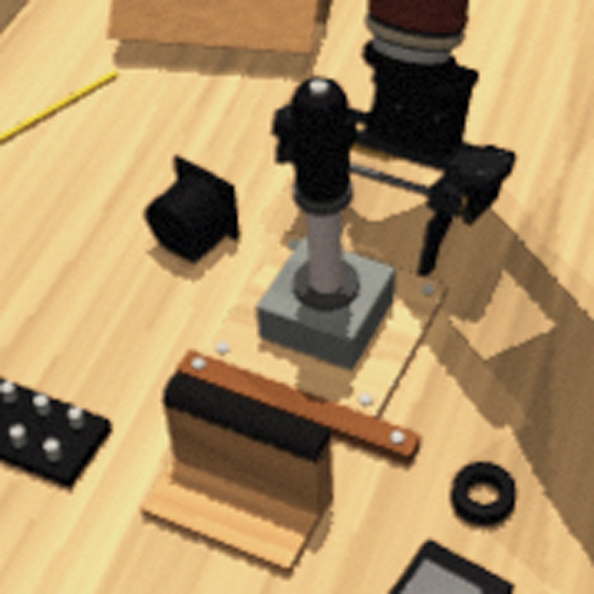

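Emit:
apply_moves:
  plan:
    - {"hand": 1, "travel": [0.0001, 0.001, 0], "rot": [0, 0, 0]}
    - {"hand": 1, "travel": [0.0002, 0.0015, 0], "rot": [0, 0, 0]}
    - {"hand": 1, "travel": [0.0002, 0.0015, 0], "rot": [0, 0, 0]}

```text
t: 5.05
tool_pos: [547.8, -145.3, 6.1]
tcp_rot: [[0.101, 0.994, 0.045], [0.917, -0.111, 0.384], [0.386, 0.003, -0.922]]
contact_force: [-3.9, -9.0, 0.0]
width: 86.7
```

Run:
```python
from h import *
T=lambda c:((c[0]+.5)/4.2-.5+220,(c[1]+.5)/4.2-.5+125)
g=np.load('geo.npz')
P=[onz('top',T(p),13) for p in [(281,183),(265,330),(434,198),(420,347)]]
for p in P: print(np.round(p,1), 'bx',round((p-g['B'])@g['bx'],1),'by',round((p-g['B'])@g['by'],1))
print(np.mean(P,0))
p=onz('top',T((367,170)),250);print('top',p)
```

```text
[625.3  -5.2  13. ] bx -12.2 by -74.8
[503.    7.6  13. ] bx -13.0 by 48.2
[ 612.7 -129.2   13. ] bx -136.8 by -76.1
[ 489.2 -115.5   13. ] bx -136.9 by 48.3
[557.5431403  -60.58579681  13.        ]
top [559.3298406  -61.59276161 250.        ]
```

```bash
cat > kin.py <<'E'
from h import *
from scipy.spatial.transform import Rotation as Ro
from scipy.optimize import least_squares
data=[([-84.288,12.628,87.462,0,79.91,-7.225],[139.922,-609.128,222.538],np.array([[.974615,.223887,0],[.223887,-.974613,.0019],[0,-.0019,-1]])),
([-62.8,19.0,75.4,22.7,111.4,-40.6],[420.7,-378.,322.5],np.array([[.283,.951,.123],[.781,-.303,.547],[.557,-.059,-.828]])),
([-48.,33.3,85.8,28.7,89.9,-49.3],[537.7,-233.7,80.5],np.array([[.084,.994,.073],[.763,-.111,.637],[.641,.002,-.767]])),
([-42.2,29.7,93.4,19.5,71.7,-44.4],[537.7,-235.,9.4],np.array([[.103,.994,.045],[.915,-.112,.388],[.39,.002,-.921]]))]
rz=lambda a:Ro.from_euler('z',a,degrees=True).as_matrix()
ry=lambda a:Ro.from_euler('y',a,degrees=True).as_matrix()
def fk(q,p,sg):
    a1,d1,L2,a3,L3,L6,c=p
    R=rz(q[0]);x=R@[a1,0,d1]
    R=R@ry(q[1]);x=x+R@[0,0,L2]
    R=R@ry(q[2]);x=x+R@[a3,0,L3]
    R=R@rz(sg[0]*q[3])@ry(q[4]);x=x+R@[0,0,L6]
    return x,R@rz(sg[1]*q[5]+c)
def fit():
    best=None
    for s4 in(1,-1):
      for s6 in (1,-1):
       for c0 in (-90,90,0,180):
        def f(p):
            r=[]
            for q,x,R in data:
                X,RR=fk(q,p,(s4,s6)); r+=list((X-x)); r+=list(((RR-R)*200).ravel())
            return r
        o=least_squares(f,[80,400,400,0,400,200,c0])
        if best is None or o.cost<best[0]: best=(o.cost,o.x,(s4,s6))
    return best
E
python3 - <<'E'
from kin import *
b=fit(); print(b)
import pickle; pickle.dump(b,open('kin.pkl','wb'))
for q,x,R in data:
    X,RR=fk(q,b[1],b[2]); print(np.round(X-x,1),np.abs(RR-R).max())
g=np.load('geo.npz');bx,by=g['bx'],g['by'];bz=np.array([0,0,1.])
lo=np.array([-170.65,-52.31,5.05,-71.25,11.57,-153.62]);hi=np.array([170.65,119.04,147.46,251.25,151.72,153.62])
def ik(x,R,q0):
    f=lambda q:np.r_[fk(q,b[1],b[2])[0]-x,((fk(q,b[1],b[2])[1]-R)*200).ravel()]
    o=least_squares(f,np.clip(q0,lo+.1,hi-.1),bounds=(lo,hi)); return o.x,np.sqrt(2*o.cost)
C=np.array([557.5,-60.6,0]); toe=C+75*bx
for phi in (30,40,50,60):
    p=np.radians(phi); d=-by*np.cos(p)-bz*np.sin(p)
    y=-bx; x=np.cross(y,d); R0=np.c_[x,y,d]
    q=np.array([-20,20,100,20,40,70.])
    for th in (0,20,40,60,73):
        t=np.radians(th); G=toe+bx*(-75*np.cos(t)+205*np.sin(t)-12*np.sin(t))+bz*(75*np.sin(t)+205*np.cos(t))
        roll=Ro.from_rotvec(-d*t*0.85).as_matrix()
        q,e=ik(G+14*d,roll@R0,q); print(phi,th,np.round(G),np.round(q,0),round(e,1))
    q,e=ik(G-100*d,roll@R0,q); print('  retreat',np.round(q),round(e,1))
E
```

```text
(np.float64(3419.021888475074), array([-50.43193405, 264.4928407 , 940.03628206, 339.27010785,
       531.94140123, 538.89592465,  90.00692378]), (1, 1))
[-78.3  -7.2  -6.9] 0.0018999999999998623
[-7.  -3.5  5.3] 0.0005842317913062889
[13.5  8.2  1.1] 0.0005466250564094416
[-12.6 -10.6   0.5] 0.0016091029051271688
30 0 [558. -61. 205.] [ -5.  37. 147. 181.  60. -90.] 24.6
30 20 [565.   9. 218.] [  28.   39.  147.  213.   63. -103.] 13.3
30 40 [573.  80. 205.] [  47.   48.  147.  228.   70. -111.] 1.5
30 60 [580. 143. 167.] [  56.   44.  139.  241.   62. -137.] 0.0
30 73 [584. 176. 132.] [  60.   48.  137.  243.   62. -146.] 0.0
  retreat [  80.   55.  147.  251.   66. -126.] 19.4
40 0 [558. -61. 205.] [ -6.  15. 136. 181.  21. -91.] 0.0
40 20 [565.   9. 218.] [  18.   12.  133.  239.   22. -148.] 0.0
40 40 [573.  80. 205.] [  35.   19.  134.  243.   35. -154.] 12.0
40 60 [580. 143. 167.] [  46.   31.  135.  239.   45. -154.] 20.9
40 73 [584. 176. 132.] [  50.   39.  136.  236.   51. -154.] 24.5
  retreat [  68.   33.  141.  251.   53. -154.] 42.6
50 0 [558. -61. 205.] [ -6.   4. 124.  -1.  12.  92.] 0.0
50 20 [565.   9. 218.] [ 12.   3. 122. -36.  20. 121.] 0.0
50 40 [573.  80. 205.] [ 26.   6. 121. -51.  27. 130.] 0.0
50 60 [580. 143. 167.] [ 36.  13. 121. -62.  29. 133.] 0.0
50 73 [584. 176. 132.] [ 41.  18. 122. -71.  30. 135.] 0.0
  retreat [ 52.   5. 119. -51.  44. 120.] 0.0
60 0 [558. -61. 205.] [ -6.   2. 115.  -0.  33.  90.] 0.0
60 20 [565.   9. 218.] [  7.   1. 114. -11.  36.  94.] 0.0
60 40 [573.  80. 205.] [ 19.   4. 113. -21.  38.  95.] 0.0
60 60 [580. 143. 167.] [ 28.   9. 113. -29.  36.  94.] 0.0
60 73 [584. 176. 132.] [ 32.  13. 114. -35.  33.  93.] 0.0
  retreat [ 38.   2. 111. -28.  48.  88.] 0.0
```

```bash
cat > kin2.py <<'E'
from kin import *
def fk(q,p,sg=(1,1)):
    a1,lat,d1,L2,a3,L3,L6=p
    R=rz(q[0]);x=R@[a1,lat,d1]
    R=R@ry(q[1]);x=x+R@[0,0,L2]
    R=R@ry(q[2]);x=x+R@[a3,0,L3]
    R=R@rz(q[3])@ry(q[4]);x=x+R@[0,0,L6]
    return x,R@rz(q[5]+90)
def fit():
    def f(p):
        r=[]
        for q,x,R in data: r+=list(fk(q,p)[0]-x)
        s=robot.sense(); r+=list(fk(s['joints'],p)[0]-s['tool_pos'])
        return r
    return least_squares(f,[0,78,400,400,0,400,200])
lo=np.array([-170.65,-52.31,5.05,-71.25,11.57,-153.62]);hi=np.array([170.65,119.04,147.46,251.25,151.72,153.62])
def ik(x,R,q0,P):
    f=lambda q:np.r_[fk(q,P)[0]-x,((fk(q,P)[1]-R)*200).ravel()]
    o=least_squares(f,np.clip(q0,lo+.1,hi-.1),bounds=(lo,hi)); return o.x,np.sqrt(2*o.cost)
E
python3 - <<'E'
from kin2 import *
o=fit(); print(o.cost,np.round(o.x,1)); P=o.x; np.save('P.npy',P)
g=np.load('geo.npz');bx,by=g['bx'],g['by'];bz=np.array([0,0,1.])
C=np.array([557.5,-60.6,0]); toe=C+75*bx
for phi in (30,40,50,60):
    p=np.radians(phi); d=-by*np.cos(p)-bz*np.sin(p)
    y=-bx; x=np.cross(y,d); R0=np.c_[x,y,d]
    q=np.array([-20,20,100,-5,40,70.])
    for th in (0,20,40,60,73):
        t=np.radians(th); G=toe+bx*(-75*np.cos(t)+205*np.sin(t)-12*np.sin(t))+bz*(75*np.sin(t)+205*np.cos(t))
        roll=Ro.from_rotvec(-d*t*0.85).as_matrix()
        q,e=ik(G+14*d,roll@R0,q,P); print(phi,th,np.round(G),np.round(q,0),round(e,1))
    q,e=ik(G-100*d,roll@R0,q,P); print('  retreat',np.round(q),round(e,1))
E
```

```text
0.4341327767205032 [ -0.6  78.5 311.9 410.3  51.6 548.4 342.8]
30 0 [558. -61. 205.] [-23. -28. 146.  79.  14.   4.] 0.0
30 20 [565.   9. 218.] [-12. -31. 144.  42.  12.  28.] 18.7
30 40 [573.  80. 205.] [  6. -21. 140. -71.  12. 134.] 10.8
30 60 [580. 143. 167.] [ 14. -13. 135. -71.  16. 122.] 33.6
30 73 [584. 176. 132.] [ 19.  -6. 131. -71.  20. 115.] 49.9
  retreat [ 30. -25. 143. -71.  30. 118.] 20.0
40 0 [558. -61. 205.] [-21. -27. 140.  32.  21.  50.] 0.0
40 20 [565.   9. 218.] [ -8. -27. 138.   3.  18.  70.] 0.0
40 40 [573.  80. 205.] [  5. -20. 135. -30.  18.  93.] 0.0
40 60 [580. 143. 167.] [ 15. -10. 132. -60.  19. 112.] 0.0
40 73 [584. 176. 132.] [ 19.  -3. 130. -71.  20. 116.] 5.1
  retreat [ 27. -23. 137. -53.  32.  99.] 0.0
50 0 [558. -61. 205.] [-19. -23. 132.  16.  32.  67.] 0.0
50 20 [565.   9. 218.] [ -7. -22. 131.   1.  32.  71.] 0.0
50 40 [573.  80. 205.] [  4. -17. 129. -13.  30.  75.] 0.0
50 60 [580. 143. 167.] [ 13.  -9. 126. -28.  27.  79.] 0.0
50 73 [584. 176. 132.] [ 17.  -3. 125. -38.  25.  82.] 0.0
  retreat [ 22. -21. 129. -29.  39.  74.] 0.0
60 0 [558. -61. 205.] [-18. -17. 124.   8.  43.  74.] 0.0
60 20 [565.   9. 218.] [ -7. -17. 123.   1.  44.  72.] 0.0
60 40 [573.  80. 205.] [  3. -13. 121.  -7.  42.  69.] 0.0
60 60 [580. 143. 167.] [ 11.  -6. 119. -14.  38.  65.] 0.0
60 73 [584. 176. 132.] [ 15.  -0. 119. -19.  35.  62.] 0.0
  retreat [ 18. -15. 120. -16.  48.  60.] 0.0
```

```bash
cat > plan.py <<'E'
from kin2 import *
P=np.load('P.npy')
g=np.load('geo.npz');bx,by=g['bx'],g['by'];bz=np.array([0,0,1.])
C=np.array([557.5,-60.6,0]); toe=C+75*bx
s=210
def pose(th,phi,lean,past=12,off=0,slip=12):
    t=np.radians(th);p=np.radians(phi)
    A=bx*np.sin(t)+bz*np.cos(t)
    G=toe+bx*(-75*np.cos(t)-slip*np.sin(t))+bz*75*np.sin(t)+s*A
    d=-by*np.cos(p)-bz*np.sin(p)-bx*lean*np.sin(t); d/=np.linalg.norm(d)
    n=np.cross(A,d); n/=np.linalg.norm(n)   # forward/down push dir
    y=-n; x=np.cross(y,d)
    return G+past*d+off*n,np.c_[x,y,d],n
E
python3 - <<'E'
from plan import *
for phi in (40,45,50):
  for lean in (0.3,.5,.7):
    q=np.array([-20,-20,130,16,32,67.]); 
    for th in (0,20,40,60,73):
        x,R,n=pose(th,phi,lean)
        q,e=ik(x,R,q,P); 
        low=min((x-R[:,2]*(70+k)+a*95*R[:,1]+c*37.5*R[:,0])[2] for k in(0,) for a in(-1,1) for c in(-1,1))
        print(phi,lean,th,np.round(q,0),round(e,1),'side',round(n@by,2),'low',round(low),'wrist',np.round(x-343*R[:,2]))
print('pink',[np.round(onz('top',p,z)) for p,z in [((203,180),85),((188,212),85),((196,177),85),((174,210),0)]])
E
```

```text
40 0.3 0 [-21. -28. 140.  31.  22.  52.] 0.0 side -0.0 low 219 wrist [306. -32. 423.]
40 0.3 20 [ -1. -25. 137. -28.  21.  99.] 0.0 side 0.16 low 202 wrist [319.  73. 435.]
40 0.3 40 [ 15. -14. 131. -58.  32. 117.] 0.0 side 0.33 low 170 wrist [333. 173. 418.]
40 0.3 60 [ 26.  -1. 124. -68.  41. 114.] 0.0 side 0.49 low 127 wrist [346. 257. 376.]
40 0.3 73 [ 30.   8. 120. -71.  44. 110.] 0.7 side 0.57 low 94 wrist [352. 298. 338.]
40 0.5 0 [-21. -28. 140.  31.  22.  52.] 0.0 side -0.0 low 219 wrist [306. -32. 423.]
40 0.5 20 [  3. -23. 135. -43.  25. 118.] 0.0 side 0.08 low 201 wrist [323.  94. 433.]
40 0.5 40 [ 20.  -9. 127. -64.  42. 130.] 0.0 side 0.21 low 167 wrist [345. 211. 412.]
40 0.5 60 [ 30.   7. 118. -68.  53. 121.] 0.0 side 0.41 low 123 wrist [364. 304. 365.]
40 0.5 73 [ 34.  15. 113. -69.  56. 113.] 0.0 side 0.53 low 87 wrist [373. 348. 325.]
40 0.7 0 [-21. -28. 140.  31.  22.  52.] 0.0 side -0.0 low 219 wrist [306. -32. 423.]
40 0.7 20 [  6. -20. 134. -52.  30. 132.] 0.0 side -0.01 low 200 wrist [329. 115. 430.]
40 0.7 40 [ 24.  -3. 123. -66.  50. 139.] 0.0 side 0.09 low 
[... 2207 characters left out ...]
. 114. -54.  55. 100.] 0.0 side 0.57 low 143 wrist [401. 299. 403.]
50 0.5 73 [ 32.  14. 109. -56.  57.  94.] 0.0 side 0.68 low 100 wrist [409. 344. 362.]
50 0.7 0 [-19. -23. 132.  15.  33.  67.] 0.0 side 0.0 low 230 wrist [346. -37. 464.]
50 0.7 20 [  5. -17. 127. -35.  38. 112.] 0.0 side 0.06 low 212 wrist [368. 111. 470.]
50 0.7 40 [ 21.  -2. 118. -52.  53. 120.] 0.0 side 0.22 low 177 wrist [396. 240. 440.]
50 0.7 60 [ 30.  13. 108. -56.  63. 108.] 0.0 side 0.49 low 136 wrist [419. 338. 387.]
50 0.7 73 [ 34.  21. 103. -57.  67.  98.] 0.0 side 0.64 low 91 wrist [429. 383. 344.]
pink [array([563., 264.,  85.]), array([458., 308.,  85.]), array([573., 288.,  85.]), array([482., 377.,   0.])]
```

Run:
```python
from plan import *
s0=robot.sense(); print(s0['t'],np.round(s0['tool_pos'],1),np.round(s0['joints'],1),np.round(s0['contact_force'],1))
R0=Ro.from_matrix(s0['tcp_rot']).as_matrix()
x,R,n=pose(0,42,.5)
pre=x-100*R[:,2]
rv=Ro.from_matrix(R@R0.T).as_rotvec(); print('x',x,'pre',pre,'d',R[:,2],'rv',rv,np.degrees(np.linalg.norm(rv)))
W=np.array([430,-200,330.])
q=np.array(s0['joints'])
for f in np.linspace(0,1,9):
    Rf=Ro.from_rotvec(rv*f).as_matrix()@R0
    xx=np.array([541,-215,120.])*(1-f)+W*f
    q,e=ik(xx,Rf,q,P); print(round(f,2),np.round(xx),np.round(q),round(e,1),np.round(Rf[:,2],2))
for xx in (pre,x):
    q,e=ik(xx,R,q,P); print(np.round(q),e)
```

```text
5.05 [ 547.8 -145.3    6.1] [-35.   25.7  99.7  21.6  67.4 -39.3] [-3.9 -9.   0. ]
x [566.3626015  -61.58899427 201.97029359] pre [492.50758902 -53.34737535 268.88451368] d [ 0.73855012 -0.08241619 -0.6691422 ] rv [ 0.30743401 -0.38025683 -1.54243573] 92.70979275667828
0.0 [ 541. -215.  120.] [-41.  20.  93.  19.  81. -40.] 0.0 [ 0.05  0.38 -0.92]
0.12 [ 527. -213.  146.] [-44.  13.  99.  24.  79. -34.] 0.0 [ 0.16  0.4  -0.9 ]
0.25 [ 513. -211.  172.] [-48.   6. 105.  29.  77. -29.] 0.0 [ 0.28  0.39 -0.88]
0.38 [ 499. -209.  199.] [-52.  -2. 111.  33.  75. -23.] 0.0 [ 0.4   0.36 -0.85]
0.5 [ 486. -208.  225.] [-55. -10. 117.  37.  74. -16.] 0.0 [ 0.5   0.3  -0.81]
0.62 [ 472. -206.  251.] [-58. -19. 123.  41.  72.  -8.] 0.0 [ 0.59  0.23 -0.78]
0.75 [ 458. -204.  278.] [-61. -29. 129.  43.  71.   1.] 0.0 [ 0.66  0.14 -0.74]
0.88 [ 444. -202.  304.] [-62. -40. 133.  43.  70.  13.] 0.0 [ 0.71  0.03 -0.7 ]
1.0 [ 430. -200.  330.] [-63. -50. 137.  42.  69.  27.] 0.0 [ 0.74 -0.08 -0.67]
[-25. -51. 143.  20.  43.  62.] 4.331066157621609e-13
[-21. -27. 138.  26.  24.  56.] 1.5023294026040246e-13
```

Emit:
apply_moves:
  plan:
    - {"hand": 1, "travel": [-0.0013, -0.012, 0.001], "rot": [0, 0, 0]}
    - {"hand": 1, "travel": [-0.004, -0.037, 0.01], "rot": [0, 0, 0]}
    - {"hand": 1, "travel": [-0.007, -0.065, 0.035], "rot": [0, 0, 0]}
    - {"hand": 1, "travel": [-0.007, -0.072, 0.075], "rot": [0, 0, 0]}
    - {"hand": 1, "travel": [-0.007, -0.072, 0.115], "rot": [0, 0, 0]}

```text
t: 5.47
tool_pos: [539.6, -216.6, 121.0]
tcp_rot: [[0.104, 0.994, 0.043], [0.914, -0.113, 0.39], [0.392, -0.001, -0.92]]
contact_force: [0.7, 0.6, 0.1]
width: 87.1
```

Emit:
apply_moves:
  plan:
    - {"hand": 1, "travel": [-0.004, 0.002, 0.013], "rot": [0.022, -0.0272, -0.1102]}
    - {"hand": 1, "travel": [-0.008, 0.004, 0.026], "rot": [0.0439, -0.0543, -0.2203]}
    - {"hand": 1, "travel": [-0.012, 0.006, 0.039], "rot": [0.0659, -0.0815, -0.3305]}
    - {"hand": 1, "travel": [-0.016, 0.008, 0.052], "rot": [0.0878, -0.1086, -0.4407]}
    - {"hand": 1, "travel": [-0.02, 0.01, 0.065], "rot": [0.1098, -0.1358, -0.5509]}

```text
t: 5.88
tool_pos: [520.7, -205.3, 186.7]
tcp_rot: [[0.497, 0.778, 0.385], [0.691, -0.623, 0.367], [0.525, 0.084, -0.847]]
contact_force: [0.8, 0.0, 0.3]
width: 87.1
```

Emit:
apply_moves:
  plan:
    - {"hand": 1, "travel": [-0.004, 0.002, 0.013], "rot": [0.022, -0.0272, -0.1102]}
    - {"hand": 1, "travel": [-0.008, 0.004, 0.026], "rot": [0.0439, -0.0543, -0.2203]}
    - {"hand": 1, "travel": [-0.012, 0.006, 0.039], "rot": [0.0659, -0.0815, -0.3305]}
    - {"hand": 1, "travel": [-0.016, 0.008, 0.052], "rot": [0.0878, -0.1086, -0.4407]}
    - {"hand": 1, "travel": [-0.02, 0.01, 0.065], "rot": [0.1098, -0.1358, -0.5509]}

```text
t: 6.3
tool_pos: [500.5, -195.1, 251.4]
tcp_rot: [[0.692, 0.323, 0.646], [0.287, -0.944, 0.165], [0.663, 0.071, -0.746]]
contact_force: [-0.4, -0.2, 0.0]
width: 86.9
```

Emit:
apply_moves:
  plan:
    - {"hand": 1, "travel": [-0.004, 0.002, 0.013], "rot": [0.022, -0.0272, -0.1102]}
    - {"hand": 1, "travel": [-0.008, 0.004, 0.026], "rot": [0.0439, -0.0543, -0.2203]}
    - {"hand": 1, "travel": [-0.011, 0.006, 0.039], "rot": [0.0659, -0.0815, -0.3305]}
    - {"hand": 1, "travel": [-0.011, 0.008, 0.044], "rot": [0.0878, -0.1086, -0.4407]}
    - {"hand": 1, "travel": [-0.011, 0.008, 0.044], "rot": [0.0878, -0.1086, -0.4407]}

```text
t: 6.72
tool_pos: [489.8, -185.7, 296.2]
tcp_rot: [[0.66, -0.113, 0.743], [-0.076, -0.994, -0.083], [0.747, -0.002, -0.664]]
contact_force: [-0.4, -0.0, -0.1]
width: 86.8
```

Run:
```python
from plan import *
s0=robot.sense(); print(s0['t'],np.round(s0['tool_pos'],1),np.round(s0['joints'],1),np.round(s0['contact_force'],1))
R0=Ro.from_matrix(s0['tcp_rot']).as_matrix()
x,R,n=pose(0,42,.5)
pre=x-70*R[:,2]
print(pre,pre-s0['tool_pos'],Ro.from_matrix(R@R0.T).as_rotvec())
for n in ("top","side"):
    im=robot.get_image(n)[:,:,::-1]
    if n=='top': im=cv2.resize(im[125:265,220:360],None,fx=4.2,fy=4.2,interpolation=cv2.INTER_CUBIC)
    cv2.imwrite(f"pics/{n}5.png",im)
```

```text
6.7167 [ 489.8 -185.7  296.2] [-49.9 -40.9 135.7  39.8  53.4  31.5] [-0.4 -0.  -0.1]
[514.66409276 -55.81986103 248.81024765] [ 24.83459575 129.88911018 -47.42185291] [-0.00101741  0.00645434  0.00173308]
```

View pics/top5.png

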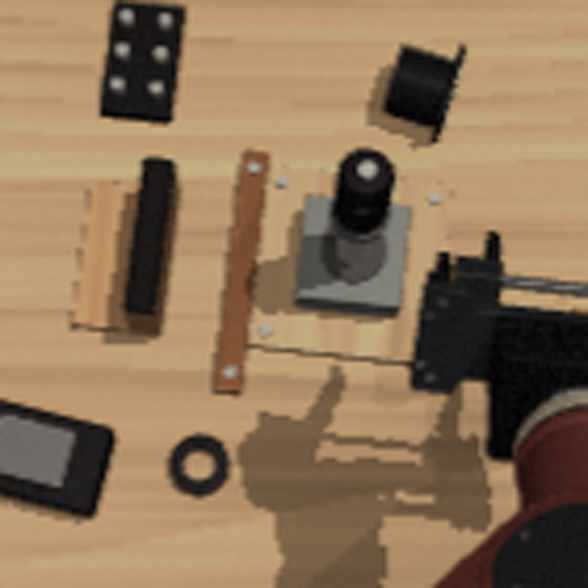

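View pics/side5.png

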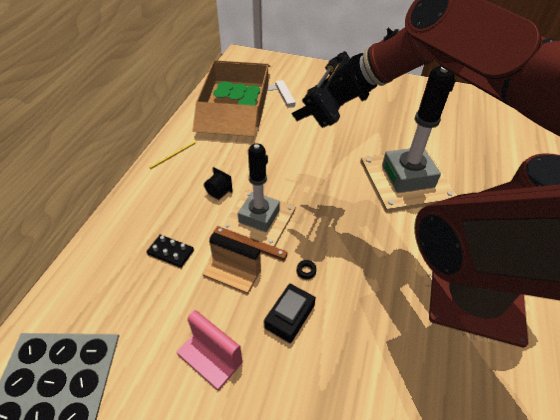

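Emit:
apply_moves:
  plan:
    - {"hand": 1, "travel": [0.0, 0.035, 0], "rot": [0, 0.003, 0.001]}
    - {"hand": 1, "travel": [0.005, 0.07, -0.01], "rot": [-0.001, 0.006, 0.002]}
    - {"hand": 1, "travel": [0.015, 0.105, -0.025], "rot": [-0.001, 0.006, 0.002]}
    - {"hand": 1, "travel": [0.025, 0.13, -0.047], "rot": [-0.001, 0.006, 0.002]}
    - {"hand": 1, "travel": [0.025, 0.13, -0.047], "rot": [-0.001, 0.006, 0.002]}

```text
t: 7.23
tool_pos: [513.6, -50.7, 241.2]
tcp_rot: [[0.676, -0.097, 0.73], [-0.066, -0.995, -0.07], [0.734, -0.001, -0.679]]
contact_force: [-0.9, 1.4, -1.4]
width: 87.1
```

Run:
```python
from plan import *
s0=robot.sense(); print(s0['t'],np.round(s0['tool_pos'],1),np.round(s0['joints'],1),np.round(s0['contact_force'],1))
for n in ("top","wrist"):
    im=robot.get_image(n)[:,:,::-1]
    if n=='top': im=cv2.resize(im[125:265,220:360],None,fx=4.2,fy=4.2,interpolation=cv2.INTER_CUBIC)
    cv2.imwrite(f"pics/{n}6.png",im)
```

```text
7.2333 [513.6 -50.7 241.2] [-23.1 -42.8 142.   21.6  37.   60.4] [-0.9  1.4 -1.4]
```

View pics/top6.png

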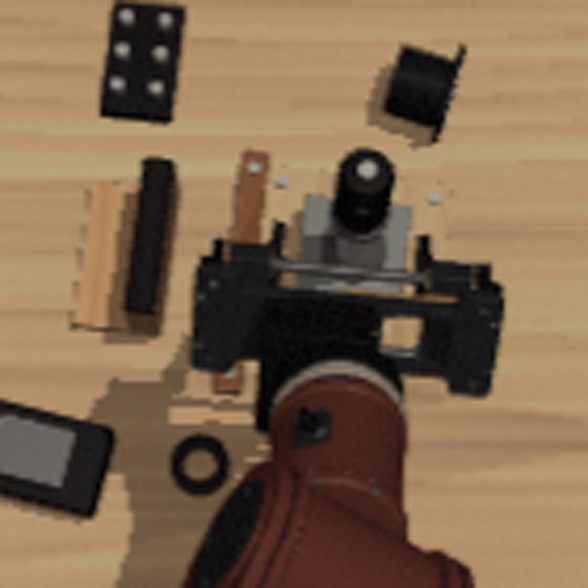

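View pics/wrist6.png

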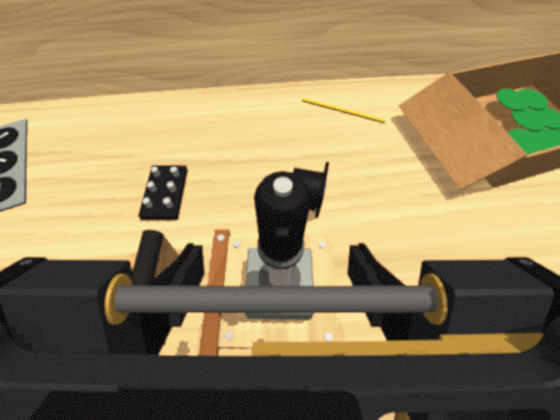

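Emit:
apply_moves:
  plan:
    - {"hand": 1, "travel": [0, 0, 0], "rot": [0, 0, 0]}

```text
t: 7.42
tool_pos: [515.1, -58.1, 247.7]
tcp_rot: [[0.669, -0.107, 0.735], [-0.071, -0.994, -0.081], [0.74, 0.002, -0.673]]
contact_force: [0.5, 0.4, 0.9]
width: 87.2
```

Run:
```python
from plan import *
s0=robot.sense()
x,R,n=pose(0,42,.5); R0=Ro.from_matrix(s0['tcp_rot']).as_matrix()
print(s0['t'],s0['tool_pos'],'to grasp',x-s0['tool_pos'],Ro.from_matrix(R@R0.T).as_rotvec())
```

```text
7.4167 [515.07712483 -58.05098353 247.70264761] to grasp [ 51.28547667  -3.53801074 -45.73235402] [ 0.00108147 -0.00531691 -0.00353673]
```

Emit:
apply_moves:
  plan:
    - {"hand": 1, "travel": [0.013, -0.0014, -0.0116], "rot": [0, 0, 0]}
    - {"hand": 1, "travel": [0.026, -0.0028, -0.0232], "rot": [0, 0, 0]}
    - {"hand": 1, "travel": [0.039, -0.0042, -0.035], "rot": [0, 0, 0]}
    - {"hand": 1, "travel": [0.0515, -0.0056, -0.0465], "rot": [0, 0, 0]}
    - {"hand": 0.8, "travel": [0.0515, -0.0056, -0.0465], "rot": [0, 0, 0]}

```text
t: 7.83
tool_pos: [566.6, -66.0, 199.2]
tcp_rot: [[0.67, -0.112, 0.734], [-0.075, -0.994, -0.083], [0.738, 0.001, -0.675]]
contact_force: [0.9, 0.9, -0.5]
width: 85.0
```

Emit:
apply_moves:
  plan:
    - {"hand": 0.7, "travel": [0, 0, 0], "rot": [0, 0, 0]}
    - {"hand": 0.66, "travel": [0, 0, 0], "rot": [0, 0, 0]}
    - {"hand": 0.66, "travel": [0, 0, 0], "rot": [0, 0, 0]}

```text
t: 8.08
tool_pos: [566.6, -64.5, 203.0]
tcp_rot: [[0.666, -0.11, 0.738], [-0.072, -0.994, -0.083], [0.742, 0.002, -0.67]]
contact_force: [0.4, 0.1, 0.2]
width: 67.9
```

Run:
```python
from plan import *
s0=robot.sense()
x,R,n=pose(0,42,.5); R0=Ro.from_matrix(s0['tcp_rot']).as_matrix()
print(s0['t'],s0['tool_pos'],'err',x-s0['tool_pos'],Ro.from_matrix(R@R0.T).as_rotvec())
for n in ("top","wrist"):
    im=robot.get_image(n)[:,:,::-1]
    if n=='top': im=cv2.resize(im[125:265,220:360],None,fx=4.2,fy=4.2,interpolation=cv2.INTER_CUBIC)
    cv2.imwrite(f"pics/{n}7.png",im)
```

```text
8.0833 [566.55932006 -64.46374374 203.01727797] err [-0.19671856  2.87474947 -1.04698438] [ 0.00172563 -0.00140355 -0.00072237]
```

View pics/top7.png

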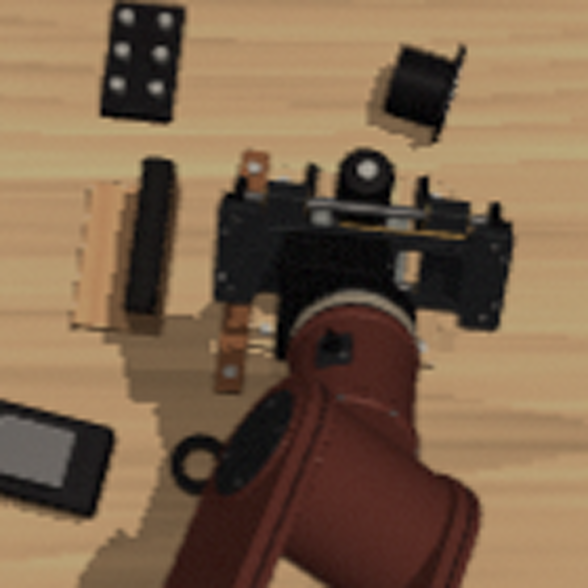

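View pics/wrist7.png

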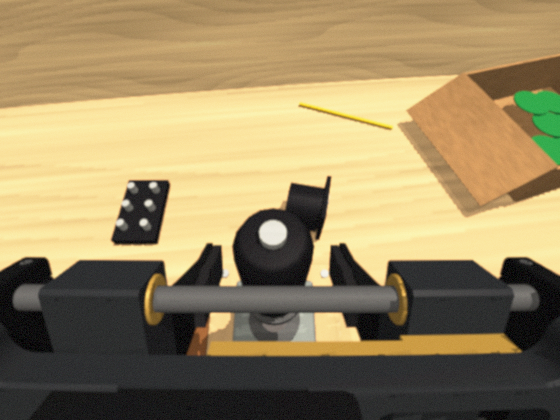

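```bash
cat > gen.py <<'E'
import sys
from plan import *
from plan import pose
def seg(a,b,hand,phi=42,lean=.5,nrow=5):
    x0,R0,_=pose(a,phi,lean); out=[]
    for i in range(1,nrow+1):
        x,R,_=pose(a+(b-a)*i/nrow,phi,lean)
        out.append('{"hand": %.2f, "travel": [%s], "rot": [%s]}'%(hand,', '.join('%.4f'%v for v in (x-x0)/1000),', '.join('%.3f'%v for v in Ro.from_matrix(R@R0.T).as_rotvec())))
    print(a,b,'['+', '.join(out)+']')
E
python3 - <<'E'
from gen import *
q=robot.sense()['joints']
for th in range(0,75,6):
    x,R,n=pose(th,42,.5); q2,e=ik(x,R,q,P); print(th,np.round(x),np.round(q2),round(e,1),np.round(np.abs(q2-q).max())); q=q2
for a in range(0,20,5): seg(a,a+5,.58)
E
```

```text
0 [566. -62. 202.] [-21. -27. 138.  26.  24.  56.] 0.0 1.0
6 [569. -41. 209.] [-13. -27. 138.   6.  22.  74.] 0.0 20.0
12 [571. -20. 213.] [ -6. -26. 136. -16.  22.  94.] 0.0 22.0
18 [573.   1. 215.] [  0. -23. 135. -34.  25. 109.] 0.0 18.0
24 [576.  23. 214.] [  7. -20. 132. -46.  30. 119.] 0.0 12.0
30 [578.  44. 212.] [ 12. -16. 130. -53.  35. 123.] 0.0 8.0
36 [580.  65. 206.] [ 17. -11. 128. -58.  40. 125.] 0.0 5.0
42 [582.  85. 199.] [ 21.  -7. 125. -61.  44. 125.] 0.0 5.0
48 [584. 105. 189.] [ 24.  -2. 122. -63.  47. 123.] 0.0 5.0
54 [586. 124. 177.] [ 27.   2. 120. -64.  50. 120.] 0.0 4.0
60 [588. 141. 163.] [ 30.   6. 117. -65.  53. 117.] 0.0 4.0
66 [590. 158. 147.] [ 32.  10. 115. -66.  55. 113.] 0.0 4.0
72 [592. 172. 129.] [ 33.  14. 113. -66.  56. 109.] 0.0 4.0
0 5 [{"hand": 0.58, "travel": [0.0004, 0.0033, 0.0013], "rot": [-0.017, 0.002, 0.004]}, {"hand": 0.58, "travel": [0.0007, 0.0067, 0.0025], "rot": [-0.035, 0.004, 0.008]}, {"hand": 0.58, "travel": [0.0011, 0.0101, 0.0036], "rot": [-0.052, 0.006, 0.012]}, {"hand": 0.58, "travel": [0.0015, 0.0135, 0.0047], "rot": [-0.06
[... 666 characters left out ...]
ot": [-0.034, 0.007, 0.009]}, {"hand": 0.58, "travel": [0.0012, 0.0106, 0.0017], "rot": [-0.052, 0.011, 0.013]}, {"hand": 0.58, "travel": [0.0015, 0.0141, 0.0021], "rot": [-0.069, 0.014, 0.018]}, {"hand": 0.58, "travel": [0.0019, 0.0177, 0.0025], "rot": [-0.086, 0.018, 0.022]}]
15 20 [{"hand": 0.58, "travel": [0.0004, 0.0036, 0.0003], "rot": [-0.017, 0.004, 0.005]}, {"hand": 0.58, "travel": [0.0008, 0.0071, 0.0005], "rot": [-0.034, 0.008, 0.009]}, {"hand": 0.58, "travel": [0.0012, 0.0107, 0.0007], "rot": [-0.051, 0.013, 0.014]}, {"hand": 0.58, "travel": [0.0016, 0.0143, 0.0008], "rot": [-0.069, 0.017, 0.019]}, {"hand": 0.58, "travel": [0.0019, 0.0179, 0.0008], "rot": [-0.086, 0.022, 0.024]}]
```

Emit:
apply_moves:
  plan:
    - {"hand": 0.58, "travel": [0.0004, 0.0033, 0.0013], "rot": [-0.017, 0.002, 0.004]}
    - {"hand": 0.58, "travel": [0.0007, 0.0067, 0.0025], "rot": [-0.035, 0.004, 0.008]}
    - {"hand": 0.58, "travel": [0.0011, 0.0101, 0.0036], "rot": [-0.052, 0.006, 0.012]}
    - {"hand": 0.58, "travel": [0.0015, 0.0135, 0.0047], "rot": [-0.069, 0.009, 0.016]}
    - {"hand": 0.58, "travel": [0.0019, 0.0169, 0.0057], "rot": [-0.087, 0.011, 0.02]}

```text
t: 8.6
tool_pos: [568.5, -46.8, 208.8]
tcp_rot: [[0.675, -0.089, 0.733], [0.007, -0.992, -0.127], [0.738, 0.091, -0.669]]
contact_force: [-3.1, -3.3, 0.5]
width: 50.8
```

Emit:
apply_moves:
  plan:
    - {"hand": 0.58, "travel": [0.0004, 0.0034, 0.001], "rot": [-0.017, 0.003, 0.004]}
    - {"hand": 0.58, "travel": [0.0008, 0.0069, 0.0018], "rot": [-0.035, 0.006, 0.008]}
    - {"hand": 0.58, "travel": [0.0011, 0.0104, 0.0027], "rot": [-0.052, 0.008, 0.012]}
    - {"hand": 0.58, "travel": [0.0015, 0.0139, 0.0034], "rot": [-0.069, 0.012, 0.016]}
    - {"hand": 0.58, "travel": [0.0019, 0.0174, 0.0041], "rot": [-0.086, 0.015, 0.021]}

```text
t: 9.02
tool_pos: [570.4, -29.3, 213.0]
tcp_rot: [[0.685, -0.066, 0.726], [0.084, -0.982, -0.169], [0.724, 0.177, -0.667]]
contact_force: [-3.4, -3.3, 1.5]
width: 50.6
```

Run:
```python
from gen import *
s0=robot.sense()
x,R,n=pose(10,42,.5); R0=Ro.from_matrix(s0['tcp_rot']).as_matrix()
print(s0['t'],s0['tool_pos'],'err',x-s0['tool_pos'],Ro.from_matrix(R@R0.T).as_rotvec())
for n in ("side","wrist"):
    im=robot.get_image(n)[:,:,::-1]
    if n=='side': im=cv2.resize(im[120:300,160:340],None,fx=3.3,fy=3.3,interpolation=cv2.INTER_CUBIC)
    cv2.imwrite(f"pics/{n}8.png",im)
for a in range(20,50,5): seg(a,a+5,.56)
```

```text
9.0167 [570.40854007 -29.34386431 212.99261484] err [-0.25490648  2.02853301 -1.15898502] [ 0.00311285 -0.00115164 -0.00155967]
20 25 [{"hand": 0.56, "travel": [0.0004, 0.0036, -0.0000], "rot": [-0.017, 0.005, 0.005]}, {"hand": 0.56, "travel": [0.0008, 0.0072, -0.0002], "rot": [-0.034, 0.010, 0.010]}, {"hand": 0.56, "travel": [0.0012, 0.0107, -0.0003], "rot": [-0.051, 0.015, 0.016]}, {"hand": 0.56, "travel": [0.0015, 0.0143, -0.0006], "rot": [-0.068, 0.020, 0.021]}, {"hand": 0.56, "travel": [0.0019, 0.0179, -0.0009], "rot": [-0.085, 0.026, 0.027]}]
25 30 [{"hand": 0.56, "travel": [0.0004, 0.0036, -0.0004], "rot": [-0.017, 0.006, 0.006]}, {"hand": 0.56, "travel": [0.0008, 0.0071, -0.0008], "rot": [-0.034, 0.011, 0.011]}, {"hand": 0.56, "travel": [0.0012, 0.0107, -0.0014], "rot": [-0.051, 0.017, 0.017]}, {"hand": 0.56, "travel": [0.0015, 0.0143, -0.0019], "rot": [-0.068, 0.023, 0.023]}, {"hand": 0.56, "travel": [0.0019, 0.0178, -0.0026], "rot": [-0.085, 0.029, 0.030]}]
30 35 [{"hand": 0.56, "travel": [0.0004, 0.0035, -0.0007], "rot": [-0.017, 0.006, 0.006]}, {"hand": 0.56, "travel": [0
[... 889 characters left out ...]
.033, 0.016, 0.015]}, {"hand": 0.56, "travel": [0.0011, 0.0101, -0.0043], "rot": [-0.050, 0.023, 0.023]}, {"hand": 0.56, "travel": [0.0014, 0.0134, -0.0059], "rot": [-0.066, 0.032, 0.031]}, {"hand": 0.56, "travel": [0.0018, 0.0167, -0.0075], "rot": [-0.082, 0.040, 0.039]}]
45 50 [{"hand": 0.56, "travel": [0.0003, 0.0033, -0.0017], "rot": [-0.016, 0.008, 0.008]}, {"hand": 0.56, "travel": [0.0007, 0.0065, -0.0034], "rot": [-0.032, 0.017, 0.016]}, {"hand": 0.56, "travel": [0.0010, 0.0097, -0.0052], "rot": [-0.049, 0.025, 0.025]}, {"hand": 0.56, "travel": [0.0014, 0.0129, -0.0071], "rot": [-0.065, 0.034, 0.033]}, {"hand": 0.56, "travel": [0.0017, 0.0161, -0.0090], "rot": [-0.080, 0.043, 0.041]}]
```

View pics/side8.png

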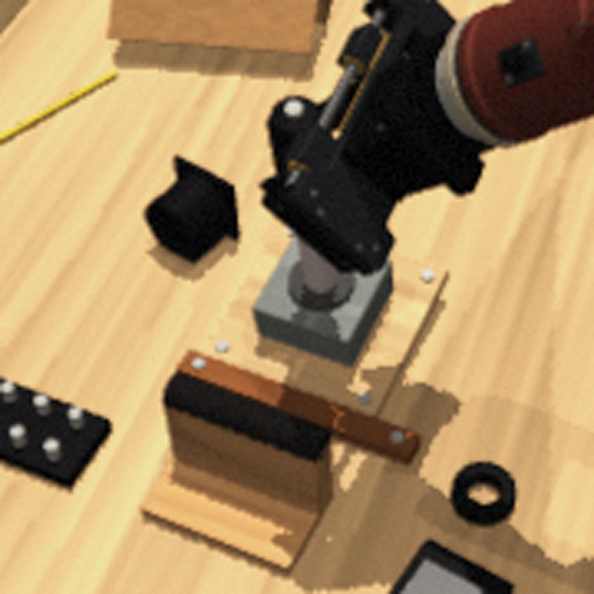

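View pics/wrist8.png

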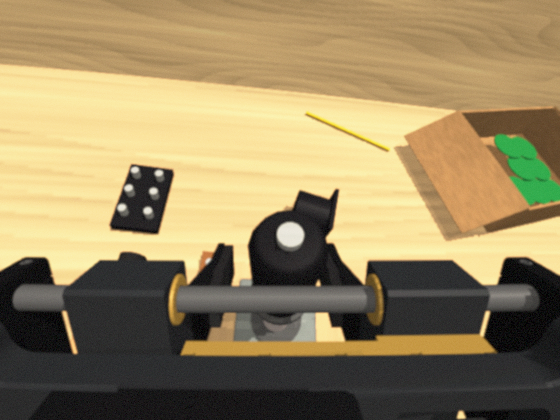

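Emit:
apply_moves:
  plan:
    - {"hand": 0.58, "travel": [-0.0015, 0.0006, 0.0043], "rot": [0, 0, 0]}
    - {"hand": 0.58, "travel": [-0.003, 0.0012, 0.0085], "rot": [0, 0, 0]}
    - {"hand": 0.58, "travel": [-0.003, 0.0012, 0.0085], "rot": [0, 0, 0]}

```text
t: 9.37
tool_pos: [567.2, -28.0, 221.0]
tcp_rot: [[0.685, -0.066, 0.725], [0.082, -0.982, -0.168], [0.723, 0.175, -0.668]]
contact_force: [-1.1, -1.6, 1.8]
width: 50.8
```

Run:
```python
from gen import *
s0=robot.sense()
print(s0['contact_force'],s0['wrist_torque'],s0['tool_pos'])
im=robot.get_image('top')[:,:,::-1]
cv2.imwrite("pics/top9.png",cv2.resize(im[125:265,220:360],None,fx=4.2,fy=4.2,interpolation=cv2.INTER_CUBIC))
```

```text
[-1.13642658 -1.62547149  1.77960901] [-0.16535444  0.5463918  -0.39160544] [567.22023716 -27.96675112 221.00680395]
```

View pics/top9.png

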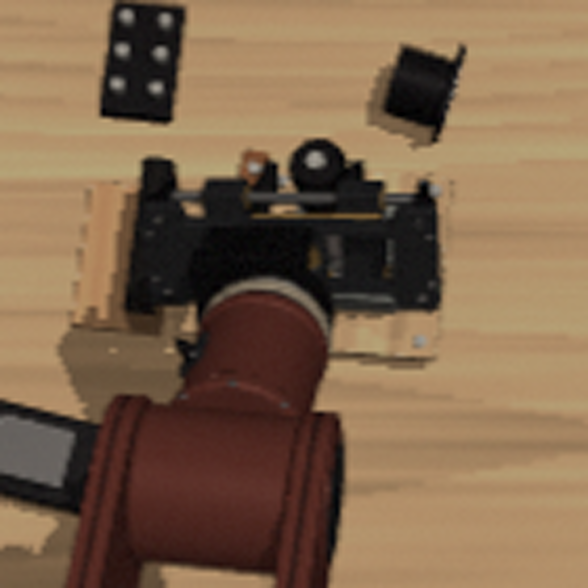

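Emit:
apply_moves:
  plan:
    - {"hand": 0.58, "travel": [-0.0005, 0.0006, 0.004], "rot": [0, 0, 0]}
    - {"hand": 0.58, "travel": [-0.001, 0.0013, 0.008], "rot": [0, 0, 0]}
    - {"hand": 0.58, "travel": [-0.001, 0.0013, 0.008], "rot": [0, 0, 0]}

```text
t: 9.67
tool_pos: [566.5, -26.5, 228.8]
tcp_rot: [[0.686, -0.066, 0.725], [0.083, -0.982, -0.168], [0.723, 0.175, -0.668]]
contact_force: [-0.9, -3.1, 0.4]
width: 50.5
```

Run:
```python
from gen import *
s0=robot.sense()
print(s0['contact_force'],s0['wrist_torque'],s0['tool_pos'])
x,R,n=pose(10,42,.5); print(x,np.array(s0['tool_pos'])-x)
im=robot.get_image('wrist')[:,:,::-1]
cv2.imwrite("pics/wrist10.png",im)
```

```text
[-0.86699033 -3.12373896  0.36272197] [-0.19079013  0.53683996 -0.35947978] [566.46666349 -26.48609557 228.84653144]
[570.15363359 -27.3153313  211.83362982] [-3.6869701   0.82923573 17.01290162]
```

View pics/wrist10.png

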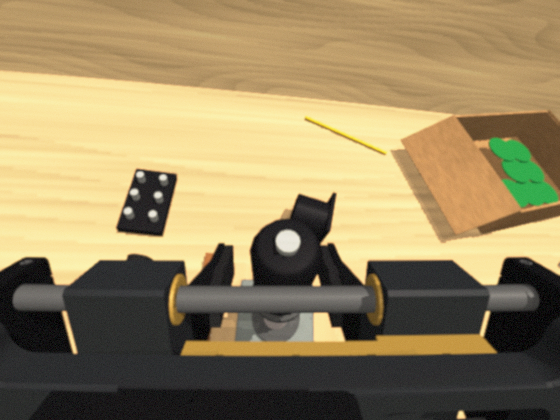

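```bash
sed -i 's/^s=210/s=224/; s/past=12/past=8/' plan.py
python3 - <<'E'
from gen import *
x,R,n=pose(10,42,.5); print(x)
for a in range(10,50,5): seg(a,a+5,.58)
E
```

```text
[567.51848286 -24.22704477 228.28747557]
10 15 [{"hand": 0.58, "travel": [0.0004, 0.0038, 0.0006], "rot": [-0.017, 0.003, 0.004]}, {"hand": 0.58, "travel": [0.0008, 0.0076, 0.0011], "rot": [-0.034, 0.007, 0.009]}, {"hand": 0.58, "travel": [0.0013, 0.0114, 0.0015], "rot": [-0.052, 0.011, 0.013]}, {"hand": 0.58, "travel": [0.0017, 0.0152, 0.0019], "rot": [-0.069, 0.014, 0.018]}, {"hand": 0.58, "travel": [0.0021, 0.0190, 0.0022], "rot": [-0.086, 0.018, 0.022]}]
15 20 [{"hand": 0.58, "travel": [0.0004, 0.0038, 0.0002], "rot": [-0.017, 0.004, 0.005]}, {"hand": 0.58, "travel": [0.0008, 0.0077, 0.0004], "rot": [-0.034, 0.008, 0.009]}, {"hand": 0.58, "travel": [0.0013, 0.0115, 0.0005], "rot": [-0.051, 0.013, 0.014]}, {"hand": 0.58, "travel": [0.0017, 0.0153, 0.0005], "rot": [-0.069, 0.017, 0.019]}, {"hand": 0.58, "travel": [0.0021, 0.0192, 0.0004], "rot": [-0.086, 0.022, 0.024]}]
20 25 [{"hand": 0.58, "travel": [0.0004, 0.0038, -0.0001], "rot": [-0.017, 0.005, 0.005]}, {"hand": 0.58, "travel": [0.0008, 0.0077, -0.0003], "rot": [-0.034, 0.010, 0.010]}, {"hand": 0.58, "travel": [0.0013, 0.0115
[... 1646 characters left out ...]
.033, 0.016, 0.015]}, {"hand": 0.58, "travel": [0.0012, 0.0107, -0.0048], "rot": [-0.050, 0.023, 0.023]}, {"hand": 0.58, "travel": [0.0015, 0.0142, -0.0065], "rot": [-0.066, 0.032, 0.031]}, {"hand": 0.58, "travel": [0.0019, 0.0177, -0.0083], "rot": [-0.082, 0.040, 0.039]}]
45 50 [{"hand": 0.58, "travel": [0.0004, 0.0035, -0.0019], "rot": [-0.016, 0.008, 0.008]}, {"hand": 0.58, "travel": [0.0007, 0.0069, -0.0038], "rot": [-0.032, 0.017, 0.016]}, {"hand": 0.58, "travel": [0.0011, 0.0103, -0.0058], "rot": [-0.049, 0.025, 0.025]}, {"hand": 0.58, "travel": [0.0015, 0.0137, -0.0078], "rot": [-0.065, 0.034, 0.033]}, {"hand": 0.58, "travel": [0.0018, 0.0170, -0.0099], "rot": [-0.080, 0.043, 0.041]}]
```

Emit:
apply_moves:
  plan:
    - {"hand": 0.58, "travel": [0.0004, 0.0038, 0.0006], "rot": [-0.017, 0.003, 0.004]}
    - {"hand": 0.58, "travel": [0.0008, 0.0076, 0.0011], "rot": [-0.034, 0.007, 0.009]}
    - {"hand": 0.58, "travel": [0.0013, 0.0114, 0.0015], "rot": [-0.052, 0.011, 0.013]}
    - {"hand": 0.58, "travel": [0.0017, 0.0152, 0.0019], "rot": [-0.069, 0.014, 0.018]}
    - {"hand": 0.58, "travel": [0.0021, 0.019, 0.0022], "rot": [-0.086, 0.018, 0.022]}

```text
t: 10.13
tool_pos: [568.7, -7.4, 230.8]
tcp_rot: [[0.696, -0.04, 0.717], [0.16, -0.965, -0.21], [0.7, 0.261, -0.665]]
contact_force: [-0.8, -2.2, 1.1]
width: 50.5
```

Emit:
apply_moves:
  plan:
    - {"hand": 0.58, "travel": [0.0004, 0.0038, 0.0002], "rot": [-0.017, 0.004, 0.005]}
    - {"hand": 0.58, "travel": [0.0008, 0.0077, 0.0004], "rot": [-0.034, 0.008, 0.009]}
    - {"hand": 0.58, "travel": [0.0013, 0.0115, 0.0005], "rot": [-0.051, 0.013, 0.014]}
    - {"hand": 0.58, "travel": [0.0017, 0.0153, 0.0005], "rot": [-0.069, 0.017, 0.019]}
    - {"hand": 0.58, "travel": [0.0021, 0.0192, 0.0004], "rot": [-0.086, 0.022, 0.024]}

```text
t: 10.55
tool_pos: [570.8, 12.0, 231.1]
tcp_rot: [[0.706, -0.011, 0.708], [0.236, -0.939, -0.249], [0.668, 0.343, -0.661]]
contact_force: [-2.4, -2.9, 2.1]
width: 50.6
```

Run:
```python
from gen import *
s0=robot.sense()
print(s0['contact_force'],s0['tool_pos'],s0['joints'])
x,R,n=pose(20,42,.5); print(x,np.array(s0['tool_pos'])-x)
a=robot.get_image('side')[:,:,::-1]; b=robot.get_image('wrist')[:,:,::-1]
cv2.imwrite("pics/side11.png",cv2.resize(a[120:300,160:340],None,fx=3.3,fy=3.3,interpolation=cv2.INTER_CUBIC))
cv2.imwrite("pics/wrist11.png",b)
```

```text
[-2.36511723 -2.91965603  2.10821697] [570.75799477  11.95173148 231.10070028] [  3.26288786 -23.88502658 133.12211979 -36.17767706  29.35397019
 110.74543161]
[571.71708126  13.96366672 230.86611683] [-0.95908649 -2.01193523  0.23458345]
```

View pics/side11.png

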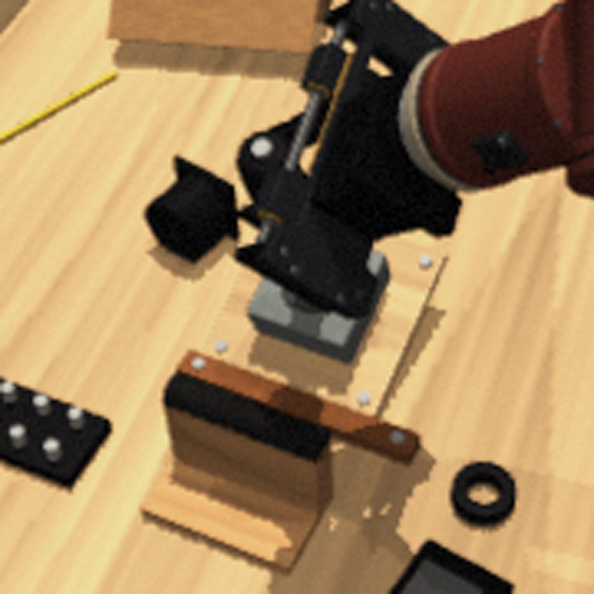

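View pics/wrist11.png

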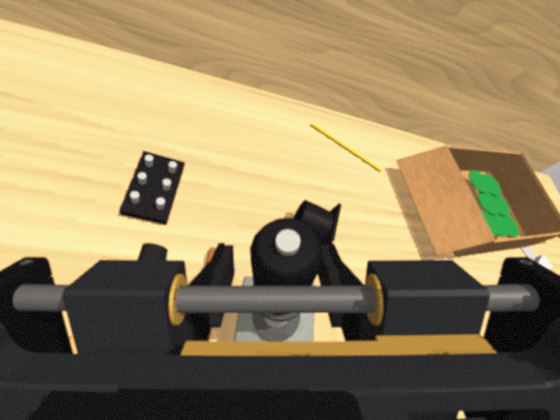

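Emit:
apply_moves:
  plan:
    - {"hand": 0.58, "travel": [-0.001, 0.0038, 0.003], "rot": [-0.017, 0.005, 0.005]}
    - {"hand": 0.58, "travel": [-0.002, 0.008, 0.006], "rot": [-0.034, 0.01, 0.01]}
    - {"hand": 0.58, "travel": [-0.002, 0.0125, 0.006], "rot": [-0.051, 0.015, 0.016]}
    - {"hand": 0.58, "travel": [-0.0013, 0.017, 0.0055], "rot": [-0.068, 0.02, 0.021]}
    - {"hand": 0.58, "travel": [-0.0006, 0.0214, 0.005], "rot": [-0.085, 0.026, 0.027]}

```text
t: 11.07
tool_pos: [569.9, 33.2, 235.8]
tcp_rot: [[0.716, 0.024, 0.698], [0.309, -0.907, -0.286], [0.626, 0.421, -0.657]]
contact_force: [-1.2, -1.5, 1.7]
width: 50.3
```

Emit:
apply_moves:
  plan:
    - {"hand": 0.58, "travel": [0.0004, 0.0038, -0.0005], "rot": [-0.017, 0.006, 0.006]}
    - {"hand": 0.58, "travel": [0.0008, 0.0076, -0.0011], "rot": [-0.034, 0.011, 0.011]}
    - {"hand": 0.58, "travel": [0.0012, 0.0114, -0.0017], "rot": [-0.051, 0.017, 0.017]}
    - {"hand": 0.58, "travel": [0.0017, 0.0152, -0.0024], "rot": [-0.068, 0.023, 0.023]}
    - {"hand": 0.58, "travel": [0.0021, 0.019, -0.0032], "rot": [-0.085, 0.029, 0.03]}

```text
t: 11.48
tool_pos: [572.0, 52.4, 232.2]
tcp_rot: [[0.723, 0.065, 0.687], [0.383, -0.866, -0.321], [0.575, 0.496, -0.651]]
contact_force: [-1.1, -1.9, 2.6]
width: 50.4
```

Run:
```python
from gen import *
s0=robot.sense()
print(s0['contact_force'],s0['tool_pos'],s0['joints'])
x,R,n=pose(30,42,.5); e=np.array(s0['tool_pos'])-x; print(x,e, 'd',e@R[:,2],'n',e@n)
a=robot.get_image('side')[:,:,::-1]; b=robot.get_image('wrist')[:,:,::-1]
cv2.imwrite("pics/side12.png",cv2.resize(a[120:300,160:340],None,fx=3.3,fy=3.3,interpolation=cv2.INTER_CUBIC))
cv2.imwrite("pics/wrist12.png",b)
```

```text
[-1.13837149 -1.91388344  2.57730208] [571.99626924  52.44330012 232.24820819] [ 13.64985499 -17.83638468 129.10490537 -50.43504827  37.99708284
 120.42274854]
[575.88654784  52.16066218 226.29637985] [-3.89027861  0.28263794  5.95182833] d -6.63717910359415 n -2.456226761498621
```

View pics/side12.png

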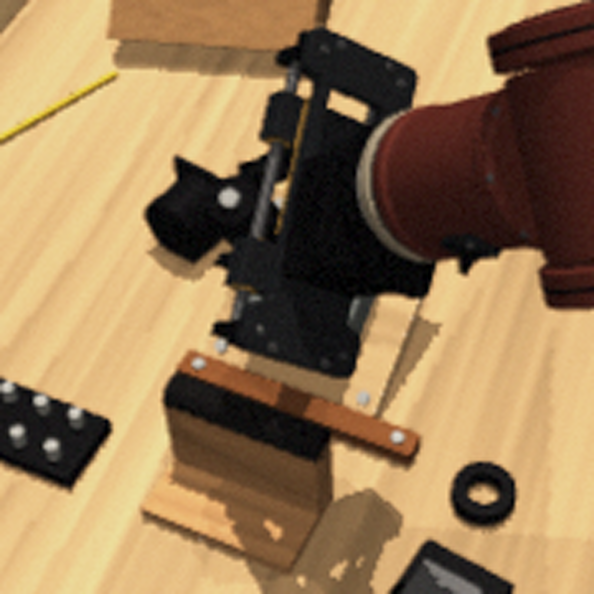

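View pics/wrist12.png

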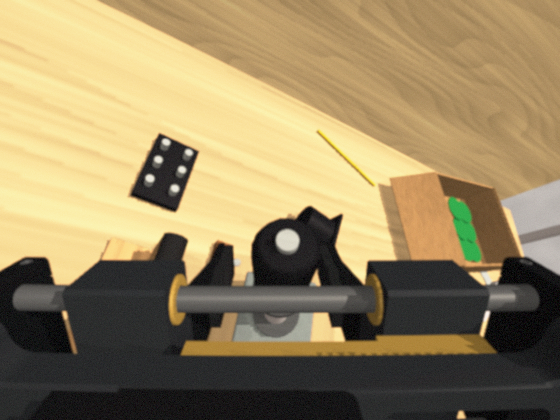

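Emit:
apply_moves:
  plan:
    - {"hand": 0.58, "travel": [0.0004, 0.0038, -0.0008], "rot": [-0.017, 0.006, 0.006]}
    - {"hand": 0.58, "travel": [0.0008, 0.0075, -0.0018], "rot": [-0.034, 0.013, 0.013]}
    - {"hand": 0.58, "travel": [0.0012, 0.0113, -0.0028], "rot": [-0.051, 0.019, 0.019]}
    - {"hand": 0.58, "travel": [0.0016, 0.015, -0.0038], "rot": [-0.068, 0.026, 0.026]}
    - {"hand": 0.58, "travel": [0.002, 0.0187, -0.0049], "rot": [-0.084, 0.033, 0.033]}

```text
t: 12.0
tool_pos: [573.9, 71.4, 227.1]
tcp_rot: [[0.728, 0.111, 0.677], [0.453, -0.818, -0.353], [0.515, 0.564, -0.646]]
contact_force: [-0.4, -0.9, 1.3]
width: 50.8
```

Emit:
apply_moves:
  plan:
    - {"hand": 0.56, "travel": [0.0004, 0.0037, -0.0012], "rot": [-0.017, 0.007, 0.007]}
    - {"hand": 0.56, "travel": [0.0008, 0.0074, -0.0025], "rot": [-0.034, 0.014, 0.014]}
    - {"hand": 0.56, "travel": [0.0012, 0.011, -0.0038], "rot": [-0.05, 0.021, 0.021]}
    - {"hand": 0.56, "travel": [0.0016, 0.0147, -0.0052], "rot": [-0.067, 0.029, 0.028]}
    - {"hand": 0.56, "travel": [0.002, 0.0183, -0.0067], "rot": [-0.084, 0.036, 0.036]}

```text
t: 12.42
tool_pos: [576.0, 89.6, 220.5]
tcp_rot: [[0.727, 0.16, 0.667], [0.52, -0.764, -0.383], [0.448, 0.626, -0.639]]
contact_force: [-0.9, -0.7, 1.7]
width: 49.4
```

Run:
```python
from gen import *
s0=robot.sense()
print(s0['contact_force'],s0['tool_pos'],s0['joints'])
x,R,n=pose(40,42,.5); e=np.array(s0['tool_pos'])-x; print(x,e, 'd',e@R[:,2],'n',e@n,n)
a=robot.get_image('side')[:,:,::-1]; b=robot.get_image('wrist')[:,:,::-1]
cv2.imwrite("pics/side13.png",cv2.resize(a[120:300,160:340],None,fx=3.3,fy=3.3,interpolation=cv2.INTER_CUBIC))
cv2.imwrite("pics/wrist13.png",b)
for a,b in ((50,53),(53,56),(56,59),(59,62),(62,65),(65,68),(68,71),(71,74)): seg(a,b,.56)
```

```text
[-0.86540195 -0.73538203  1.69752067] [575.97126046  89.62040024 220.46813943] [ 21.45108935  -9.96316678 124.7445324  -57.79063414  45.22791937
 122.38241867]
[579.91193736  89.20356071 214.70662777] [-3.9406769   0.41683953  5.76151166] d -6.466914005053007 n -2.6599183397681214 [-0.15627534  0.76567651 -0.62395312]
50 53 [{"hand": 0.56, "travel": [0.0002, 0.0020, -0.0013], "rot": [-0.009, 0.005, 0.005]}, {"hand": 0.56, "travel": [0.0004, 0.0040, -0.0026], "rot": [-0.019, 0.011, 0.010]}, {"hand": 0.56, "travel": [0.0006, 0.0059, -0.0040], "rot": [-0.028, 0.016, 0.015]}, {"hand": 0.56, "travel": [0.0009, 0.0079, -0.0053], "rot": [-0.038, 0.021, 0.021]}, {"hand": 0.56, "travel": [0.0011, 0.0098, -0.0067], "rot": [-0.047, 0.027, 0.026]}]
53 56 [{"hand": 0.56, "travel": [0.0002, 0.0019, -0.0014], "rot": [-0.009, 0.005, 0.005]}, {"hand": 0.56, "travel": [0.0004, 0.0038, -0.0028], "rot": [-0.019, 0.011, 0.010]}, {"hand": 0.56, "travel": [0.0006, 0.0057, -0.0043], "rot": [-0.028, 0.016, 0.016]}, {"hand": 0.56, "travel": [0.0008, 0.0076, -0.0058], "rot": [-0.037, 0.022, 0.021]}, {"hand": 0
[... 1935 characters left out ...]
.016, 0.011, 0.011]}, {"hand": 0.56, "travel": [0.0005, 0.0045, -0.0057], "rot": [-0.023, 0.017, 0.016]}, {"hand": 0.56, "travel": [0.0007, 0.0060, -0.0076], "rot": [-0.031, 0.022, 0.022]}, {"hand": 0.56, "travel": [0.0008, 0.0075, -0.0096], "rot": [-0.039, 0.027, 0.027]}]
71 74 [{"hand": 0.56, "travel": [0.0002, 0.0014, -0.0020], "rot": [-0.008, 0.005, 0.005]}, {"hand": 0.56, "travel": [0.0003, 0.0029, -0.0039], "rot": [-0.015, 0.011, 0.011]}, {"hand": 0.56, "travel": [0.0005, 0.0043, -0.0059], "rot": [-0.022, 0.016, 0.016]}, {"hand": 0.56, "travel": [0.0006, 0.0056, -0.0080], "rot": [-0.030, 0.022, 0.022]}, {"hand": 0.56, "travel": [0.0008, 0.0070, -0.0100], "rot": [-0.037, 0.027, 0.027]}]
```

View pics/side13.png

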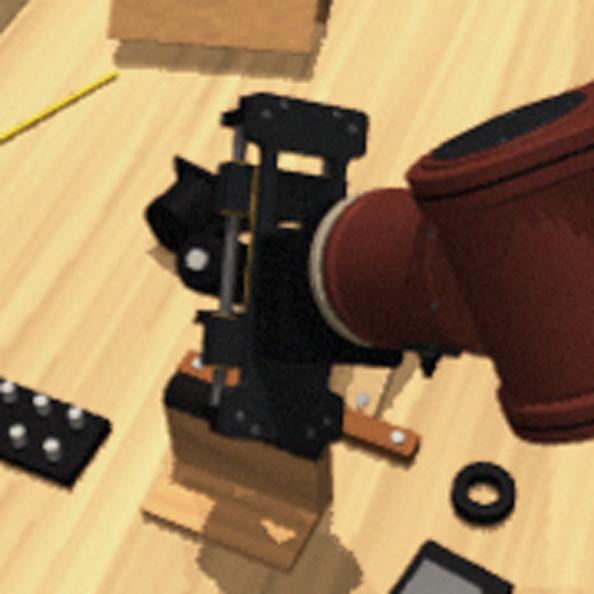

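View pics/wrist13.png

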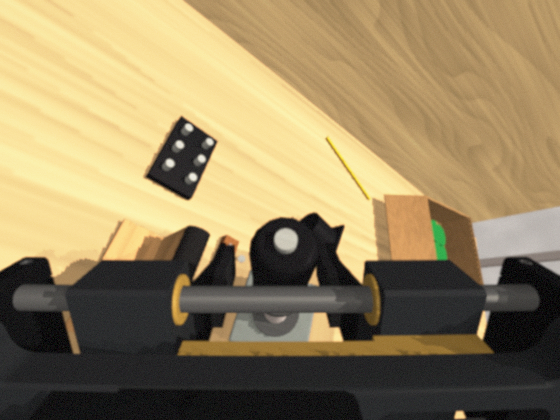

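Emit:
apply_moves:
  plan:
    - {"hand": 0.55, "travel": [0.0004, 0.0036, -0.0015], "rot": [-0.017, 0.008, 0.008]}
    - {"hand": 0.55, "travel": [0.0008, 0.0072, -0.0031], "rot": [-0.033, 0.016, 0.015]}
    - {"hand": 0.55, "travel": [0.0012, 0.0107, -0.0048], "rot": [-0.05, 0.023, 0.023]}
    - {"hand": 0.54, "travel": [0.0015, 0.0142, -0.0065], "rot": [-0.066, 0.032, 0.031]}
    - {"hand": 0.54, "travel": [0.0019, 0.0177, -0.0083], "rot": [-0.082, 0.04, 0.039]}

```text
t: 12.93
tool_pos: [577.9, 107.3, 212.2]
tcp_rot: [[0.722, 0.215, 0.657], [0.582, -0.703, -0.409], [0.374, 0.678, -0.633]]
contact_force: [-0.1, -1.1, 1.7]
width: 47.0
```

Emit:
apply_moves:
  plan:
    - {"hand": 0.53, "travel": [0.0004, 0.0035, -0.0019], "rot": [-0.016, 0.008, 0.008]}
    - {"hand": 0.53, "travel": [0.0007, 0.0069, -0.0038], "rot": [-0.032, 0.017, 0.016]}
    - {"hand": 0.53, "travel": [0.0011, 0.0103, -0.0058], "rot": [-0.049, 0.025, 0.025]}
    - {"hand": 0.52, "travel": [0.0015, 0.0137, -0.0078], "rot": [-0.065, 0.034, 0.033]}
    - {"hand": 0.52, "travel": [0.0018, 0.017, -0.0099], "rot": [-0.08, 0.043, 0.041]}

```text
t: 13.35
tool_pos: [579.6, 124.3, 202.1]
tcp_rot: [[0.712, 0.273, 0.647], [0.638, -0.637, -0.433], [0.294, 0.721, -0.627]]
contact_force: [-0.9, -0.2, 0.9]
width: 45.5
```

Run:
```python
from gen import *
s0=robot.sense()
print(s0['contact_force'],s0['tool_pos'],s0['joints'],s0['width'])
x,R,n=pose(50,42,.5); e=np.array(s0['tool_pos'])-x; print(x,e, 'd',e@R[:,2],'n',e@n,n)
a=robot.get_image('side')[:,:,::-1]; b=robot.get_image('top')[:,:,::-1]
cv2.imwrite("pics/side14.png",cv2.resize(a[120:300,160:340],None,fx=3.3,fy=3.3,interpolation=cv2.INTER_CUBIC))
cv2.imwrite("pics/top14.png",cv2.resize(b[125:265,220:360],None,fx=4.2,fy=4.2,interpolation=cv2.INTER_CUBIC))
```

```text
[-0.9359956  -0.20928695  0.89814581] [579.64092198 124.31723384 202.12539721] [ 27.24863544  -2.04890867 120.29645892 -61.23697601  51.00814682
 119.63880439] 45.50605585573536
[583.68161951 123.95987231 196.43875775] [-4.04069754  0.35736154  5.68663946] d -6.33452302364129 n -2.788490596132905 [-0.26824563  0.63878851 -0.72110576]
```

View pics/side14.png

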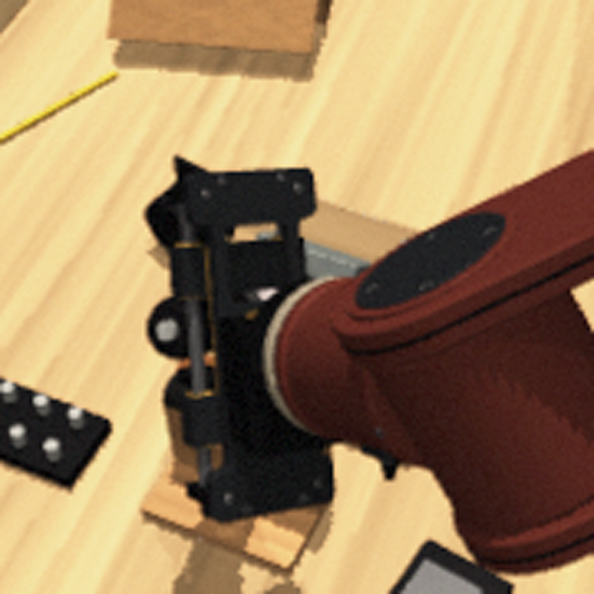

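View pics/top14.png

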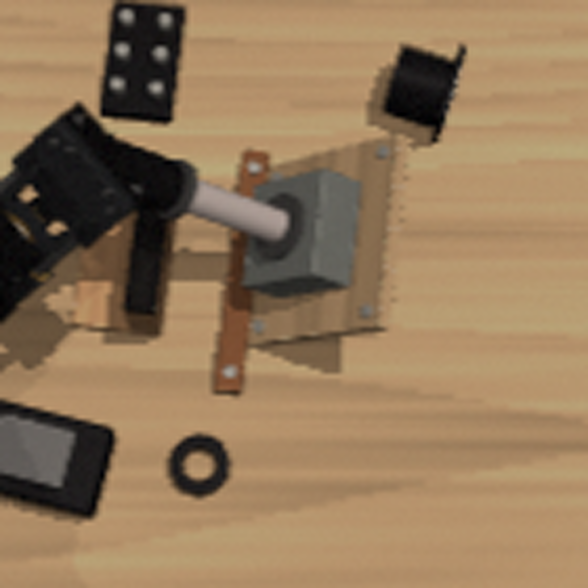

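Emit:
apply_moves:
  plan:
    - {"hand": 0.51, "travel": [0.0002, 0.002, -0.0013], "rot": [-0.009, 0.005, 0.005]}
    - {"hand": 0.51, "travel": [0.0004, 0.004, -0.0026], "rot": [-0.019, 0.011, 0.01]}
    - {"hand": 0.51, "travel": [0.0006, 0.0059, -0.004], "rot": [-0.028, 0.016, 0.015]}
    - {"hand": 0.51, "travel": [0.0009, 0.0079, -0.0053], "rot": [-0.038, 0.021, 0.021]}
    - {"hand": 0.51, "travel": [0.0011, 0.0098, -0.0067], "rot": [-0.047, 0.027, 0.026]}

```text
t: 13.87
tool_pos: [580.7, 133.8, 195.6]
tcp_rot: [[0.702, 0.308, 0.642], [0.669, -0.595, -0.446], [0.245, 0.742, -0.624]]
contact_force: [0.4, -0.3, 0.6]
width: 44.7
```

Emit:
apply_moves:
  plan:
    - {"hand": 0.51, "travel": [0.0002, 0.0019, -0.0014], "rot": [-0.009, 0.005, 0.005]}
    - {"hand": 0.51, "travel": [0.0004, 0.0038, -0.0028], "rot": [-0.019, 0.011, 0.01]}
    - {"hand": 0.51, "travel": [0.0006, 0.0057, -0.0043], "rot": [-0.028, 0.016, 0.016]}
    - {"hand": 0.51, "travel": [0.0008, 0.0076, -0.0058], "rot": [-0.037, 0.022, 0.021]}
    - {"hand": 0.51, "travel": [0.001, 0.0095, -0.0072], "rot": [-0.046, 0.027, 0.026]}

```text
t: 14.28
tool_pos: [581.7, 143.4, 188.3]
tcp_rot: [[0.69, 0.343, 0.637], [0.697, -0.552, -0.458], [0.195, 0.76, -0.621]]
contact_force: [-0.1, -1.0, 0.5]
width: 44.6
```

Emit:
apply_moves:
  plan:
    - {"hand": 0.51, "travel": [0.0002, 0.0019, -0.0015], "rot": [-0.009, 0.005, 0.005]}
    - {"hand": 0.51, "travel": [0.0004, 0.0037, -0.003], "rot": [-0.018, 0.011, 0.011]}
    - {"hand": 0.51, "travel": [0.0006, 0.0055, -0.0046], "rot": [-0.027, 0.017, 0.016]}
    - {"hand": 0.51, "travel": [0.0008, 0.0073, -0.0062], "rot": [-0.036, 0.022, 0.021]}
    - {"hand": 0.51, "travel": [0.001, 0.0091, -0.0078], "rot": [-0.045, 0.028, 0.027]}

```text
t: 14.7
tool_pos: [582.7, 152.5, 180.5]
tcp_rot: [[0.676, 0.379, 0.632], [0.723, -0.508, -0.468], [0.144, 0.773, -0.617]]
contact_force: [0.1, -0.5, 0.8]
width: 44.3
```

Emit:
apply_moves:
  plan:
    - {"hand": 0.51, "travel": [0.0002, 0.0018, -0.0016], "rot": [-0.009, 0.006, 0.005]}
    - {"hand": 0.51, "travel": [0.0004, 0.0035, -0.0032], "rot": [-0.018, 0.011, 0.011]}
    - {"hand": 0.51, "travel": [0.0006, 0.0053, -0.0049], "rot": [-0.026, 0.017, 0.016]}
    - {"hand": 0.51, "travel": [0.0008, 0.007, -0.0066], "rot": [-0.035, 0.022, 0.022]}
    - {"hand": 0.51, "travel": [0.001, 0.0088, -0.0083], "rot": [-0.043, 0.028, 0.027]}

```text
t: 15.12
tool_pos: [583.7, 161.2, 172.2]
tcp_rot: [[0.659, 0.414, 0.628], [0.746, -0.464, -0.478], [0.093, 0.783, -0.615]]
contact_force: [0.2, 0.1, 0.3]
width: 44.4
```

Run:
```python
from gen import *
s0=robot.sense()
print(s0['contact_force'],s0['tool_pos'],s0['joints'],s0['width'])
x,R,n=pose(62,42,.5); e=np.array(s0['tool_pos'])-x; print(x,e, 'd',e@R[:,2],'n',e@n,n)
a=robot.get_image('wrist')[:,:,::-1]; b=robot.get_image('top')[:,:,::-1]
cv2.imwrite("pics/wrist15.png",a)
cv2.imwrite("pics/top15.png",cv2.resize(b[125:265,220:360],None,fx=4.2,fy=4.2,interpolation=cv2.INTER_CUBIC))
```

```text
[0.22297304 0.11403834 0.34964842] [583.72104015 161.24192059 172.20562361] [ 32.1878516    6.97953104 115.29793883 -63.26553538  55.79114373
 113.58253089] 44.401989067476876
[587.71827591 161.15313883 166.48554528] [-3.99723576  0.08878177  5.72007833] d -6.0654983731251955 n -2.8096057498612454 [-0.40954423  0.46548401 -0.78460063]
```

View pics/wrist15.png

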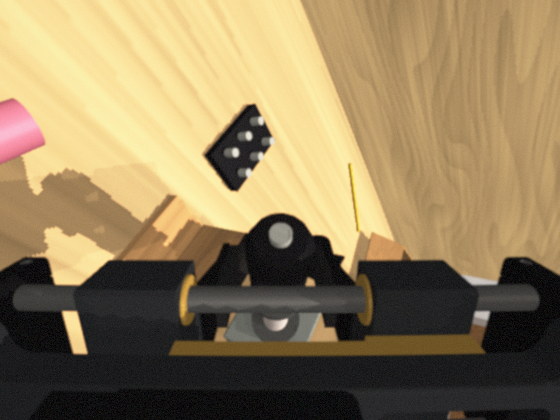

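View pics/top15.png

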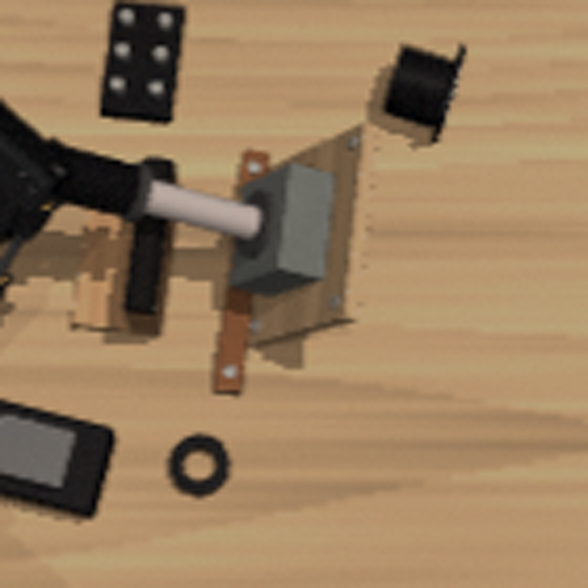

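Emit:
apply_moves:
  plan:
    - {"hand": 0.51, "travel": [0.0002, 0.0017, -0.0017], "rot": [-0.009, 0.006, 0.005]}
    - {"hand": 0.51, "travel": [0.0004, 0.0034, -0.0034], "rot": [-0.017, 0.011, 0.011]}
    - {"hand": 0.51, "travel": [0.0005, 0.0051, -0.0052], "rot": [-0.025, 0.017, 0.016]}
    - {"hand": 0.51, "travel": [0.0007, 0.0067, -0.0069], "rot": [-0.034, 0.022, 0.022]}
    - {"hand": 0.51, "travel": [0.0009, 0.0083, -0.0087], "rot": [-0.042, 0.028, 0.027]}

```text
t: 15.63
tool_pos: [584.6, 169.5, 163.5]
tcp_rot: [[0.641, 0.448, 0.623], [0.767, -0.419, -0.487], [0.043, 0.79, -0.612]]
contact_force: [-0.5, -0.3, 0.0]
width: 44.2
```

Emit:
apply_moves:
  plan:
    - {"hand": 0.51, "travel": [0.0002, 0.0016, -0.0018], "rot": [-0.008, 0.006, 0.005]}
    - {"hand": 0.51, "travel": [0.0004, 0.0032, -0.0036], "rot": [-0.016, 0.011, 0.011]}
    - {"hand": 0.51, "travel": [0.0005, 0.0048, -0.0054], "rot": [-0.024, 0.017, 0.016]}
    - {"hand": 0.51, "travel": [0.0007, 0.0064, -0.0073], "rot": [-0.032, 0.022, 0.022]}
    - {"hand": 0.51, "travel": [0.0009, 0.0079, -0.0092], "rot": [-0.04, 0.028, 0.027]}

```text
t: 16.05
tool_pos: [585.5, 177.5, 154.2]
tcp_rot: [[0.62, 0.481, 0.62], [0.784, -0.375, -0.494], [-0.005, 0.792, -0.61]]
contact_force: [-0.1, 0.6, 0.5]
width: 44.5
```

Emit:
apply_moves:
  plan:
    - {"hand": 0.51, "travel": [0.0002, 0.0015, -0.0019], "rot": [-0.008, 0.006, 0.005]}
    - {"hand": 0.51, "travel": [0.0003, 0.003, -0.0038], "rot": [-0.016, 0.011, 0.011]}
    - {"hand": 0.51, "travel": [0.0005, 0.0045, -0.0057], "rot": [-0.023, 0.017, 0.016]}
    - {"hand": 0.51, "travel": [0.0007, 0.006, -0.0076], "rot": [-0.031, 0.022, 0.022]}
    - {"hand": 0.51, "travel": [0.0008, 0.0075, -0.0096], "rot": [-0.039, 0.027, 0.027]}

```text
t: 16.47
tool_pos: [586.4, 184.9, 144.7]
tcp_rot: [[0.598, 0.512, 0.617], [0.8, -0.331, -0.501], [-0.053, 0.793, -0.607]]
contact_force: [-0.5, -0.1, -1.1]
width: 44.2
```

Run:
```python
from gen import *
s0=robot.sense()
print(s0['t'],s0['contact_force'],s0['tool_pos'],s0['joints'],s0['width'])
a=robot.get_image('side')[:,:,::-1]; b=robot.get_image('top')[:,:,::-1]
cv2.imwrite("pics/side16.png",cv2.resize(a[160:340,140:320],None,fx=3.3,fy=3.3,interpolation=cv2.INTER_CUBIC))
cv2.imwrite("pics/top16.png",cv2.resize(b[125:265,180:320],None,fx=4.2,fy=4.2,interpolation=cv2.INTER_CUBIC))
seg(71,73,.51); seg(74,76,.51)
```

```text
16.4667 [-0.52911066 -0.12367702 -1.06644422] [586.37154889 184.90970835 144.7484487 ] [ 34.82340129  13.28236726 111.97067065 -64.22099846  57.99230724
 108.48537864] 44.21174634936597
71 73 [{"hand": 0.51, "travel": [0.0001, 0.0010, -0.0013], "rot": [-0.005, 0.004, 0.004]}, {"hand": 0.51, "travel": [0.0002, 0.0019, -0.0026], "rot": [-0.010, 0.007, 0.007]}, {"hand": 0.51, "travel": [0.0003, 0.0029, -0.0039], "rot": [-0.015, 0.011, 0.011]}, {"hand": 0.51, "travel": [0.0004, 0.0038, -0.0053], "rot": [-0.020, 0.014, 0.014]}, {"hand": 0.51, "travel": [0.0005, 0.0047, -0.0066], "rot": [-0.025, 0.018, 0.018]}]
74 76 [{"hand": 0.51, "travel": [0.0001, 0.0009, -0.0014], "rot": [-0.005, 0.004, 0.004]}, {"hand": 0.51, "travel": [0.0002, 0.0018, -0.0027], "rot": [-0.010, 0.007, 0.007]}, {"hand": 0.51, "travel": [0.0003, 0.0027, -0.0041], "rot": [-0.014, 0.011, 0.011]}, {"hand": 0.51, "travel": [0.0004, 0.0035, -0.0055], "rot": [-0.019, 0.014, 0.014]}, {"hand": 0.51, "travel": [0.0005, 0.0044, -0.0069], "rot": [-0.024, 0.018, 0.018]}]
```

View pics/side16.png

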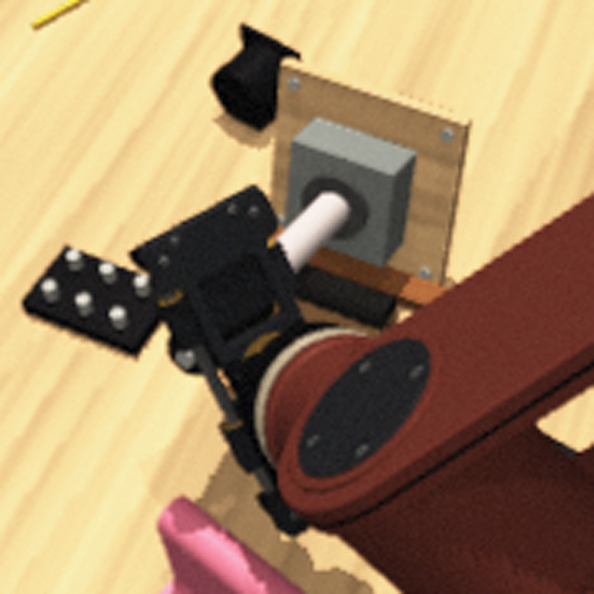

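View pics/top16.png

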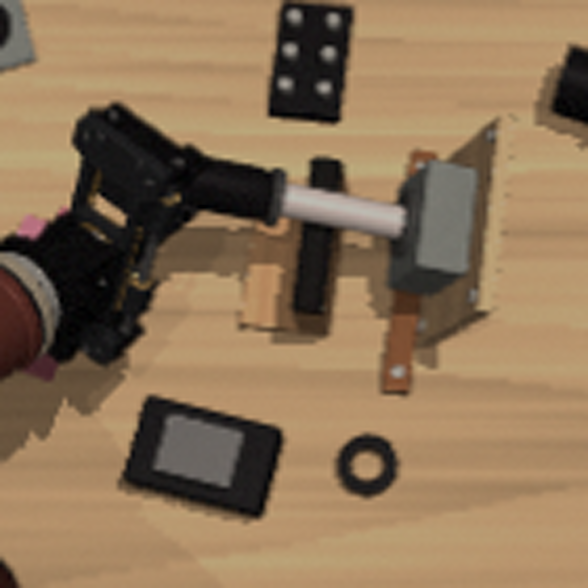

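Emit:
apply_moves:
  plan:
    - {"hand": 0.51, "travel": [0.0001, 0.001, -0.0013], "rot": [0, 0, 0]}
    - {"hand": 0.51, "travel": [0.0002, 0.0019, -0.0026], "rot": [0, 0, 0]}
    - {"hand": 0.51, "travel": [0.0003, 0.0029, -0.0039], "rot": [0, 0, 0]}
    - {"hand": 0.51, "travel": [0.0004, 0.0038, -0.0053], "rot": [0, 0, 0]}
    - {"hand": 0.51, "travel": [0.0004, 0.0038, -0.0053], "rot": [0, 0, 0]}

```text
t: 16.98
tool_pos: [586.8, 188.7, 139.5]
tcp_rot: [[0.599, 0.511, 0.617], [0.799, -0.332, -0.501], [-0.052, 0.793, -0.607]]
contact_force: [-0.0, -0.3, 0.1]
width: 44.6
```

Run:
```python
from gen import *
s0=robot.sense()
print(s0['t'],s0['contact_force'],s0['tool_pos'])
a=robot.get_image('side')[:,:,::-1]; b=robot.get_image('top')[:,:,::-1]
cv2.imwrite("pics/side17.png",cv2.resize(a[160:340,140:320],None,fx=3.3,fy=3.3,interpolation=cv2.INTER_CUBIC))
cv2.imwrite("pics/wrist17.png",robot.get_image('wrist')[:,:,::-1])
```

```text
16.9833 [-0.01513071 -0.29313406  0.06192989] [586.77649294 188.68904697 139.50828025]
```

View pics/side17.png

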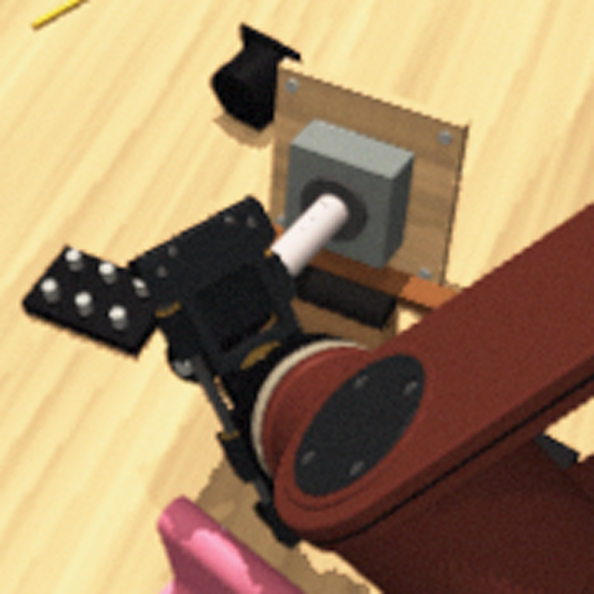

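View pics/wrist17.png

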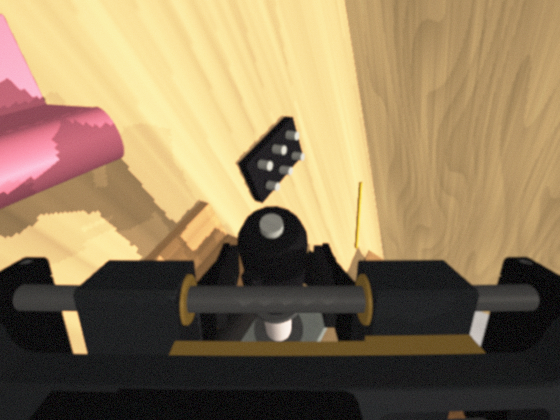

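Emit:
apply_moves:
  plan:
    - {"hand": 0.53, "travel": [0.0001, 0.0006, -0.0008], "rot": [0, 0, 0]}
    - {"hand": 0.56, "travel": [0.0002, 0.0011, -0.0015], "rot": [0, 0, 0]}
    - {"hand": 0.6, "travel": [0.0002, 0.0011, -0.0015], "rot": [0, 0, 0]}
    - {"hand": 0.65, "travel": [0.0002, 0.0011, -0.0015], "rot": [0, 0, 0]}
    - {"hand": 0.7, "travel": [0.0002, 0.0011, -0.0015], "rot": [0, 0, 0]}

```text
t: 17.55
tool_pos: [586.9, 189.7, 138.1]
tcp_rot: [[0.599, 0.511, 0.617], [0.799, -0.332, -0.501], [-0.052, 0.793, -0.607]]
contact_force: [0.2, -0.4, -0.1]
width: 56.9
```

Emit:
apply_moves:
  plan:
    - {"hand": 0.72, "travel": [0, 0, 0], "rot": [0, 0, 0]}
    - {"hand": 0.72, "travel": [0, 0, 0], "rot": [0, 0, 0]}
    - {"hand": 0.72, "travel": [0, 0, 0], "rot": [0, 0, 0]}

```text
t: 17.8
tool_pos: [586.9, 189.6, 138.2]
tcp_rot: [[0.599, 0.511, 0.617], [0.799, -0.332, -0.501], [-0.052, 0.793, -0.607]]
contact_force: [-1.0, 0.7, 0.1]
width: 62.2
```

Run:
```python
from gen import *
s0=robot.sense()
print(s0['t'],s0['contact_force'],s0['tool_pos'],s0['width'])
cv2.imwrite("pics/wrist18.png",robot.get_image('wrist')[:,:,::-1])
```

```text
17.8 [-1.03961923  0.73082612  0.13383889] [586.91574455 189.6486485  138.16057069] 62.197460943604426
```

View pics/wrist18.png

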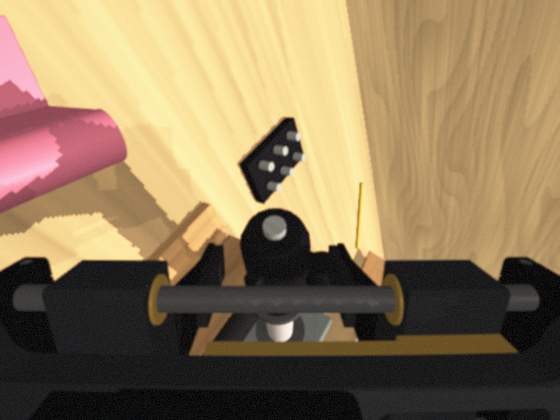

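Emit:
apply_moves:
  plan:
    - {"hand": 0.72, "travel": [-0.006, 0.005, 0.006], "rot": [0, 0, 0]}
    - {"hand": 0.72, "travel": [-0.0154, 0.0125, 0.0152], "rot": [0, 0, 0]}
    - {"hand": 0.72, "travel": [-0.0278, 0.0225, 0.0273], "rot": [0, 0, 0]}
    - {"hand": 0.72, "travel": [-0.0432, 0.035, 0.0425], "rot": [0, 0, 0]}
    - {"hand": 0.72, "travel": [-0.0617, 0.05, 0.0607], "rot": [0, 0, 0]}

```text
t: 18.27
tool_pos: [523.7, 240.0, 199.5]
tcp_rot: [[0.599, 0.512, 0.616], [0.799, -0.332, -0.502], [-0.053, 0.792, -0.608]]
contact_force: [-0.1, 0.1, 0.0]
width: 62.3
```

Emit:
apply_moves:
  plan:
    - {"hand": 0.72, "travel": [-0.0185, 0.015, 0.025], "rot": [0, 0, 0]}
    - {"hand": 0.72, "travel": [-0.037, 0.03, 0.05], "rot": [0, 0, 0]}
    - {"hand": 0.72, "travel": [-0.05, 0.045, 0.08], "rot": [0, 0, 0]}
    - {"hand": 0.72, "travel": [-0.05, 0.055, 0.11], "rot": [0, 0, 0]}
    - {"hand": 0.72, "travel": [-0.05, 0.055, 0.11], "rot": [0, 0, 0]}

```text
t: 18.68
tool_pos: [475.6, 299.3, 317.6]
tcp_rot: [[0.596, 0.506, 0.624], [0.802, -0.337, -0.493], [-0.039, 0.794, -0.606]]
contact_force: [-0.1, 0.7, 1.0]
width: 62.7
```

Run:
```python
from gen import *
s0=robot.sense()
print(s0['t'],s0['contact_force'],s0['tool_pos'])
a=robot.get_image('side')[:,:,::-1]; b=robot.get_image('top')[:,:,::-1]
cv2.imwrite("pics/side19.png",cv2.resize(a[160:340,140:320],None,fx=3.3,fy=3.3,interpolation=cv2.INTER_CUBIC))
cv2.imwrite("pics/top19.png",cv2.resize(b[125:265,220:360],None,fx=4.2,fy=4.2,interpolation=cv2.INTER_CUBIC))
cv2.imwrite("pics/top19f.png",b)
```

```text
18.6833 [-0.06362236  0.6917714   1.04132872] [475.63378286 299.25307487 317.6043047 ]
```

View pics/side19.png

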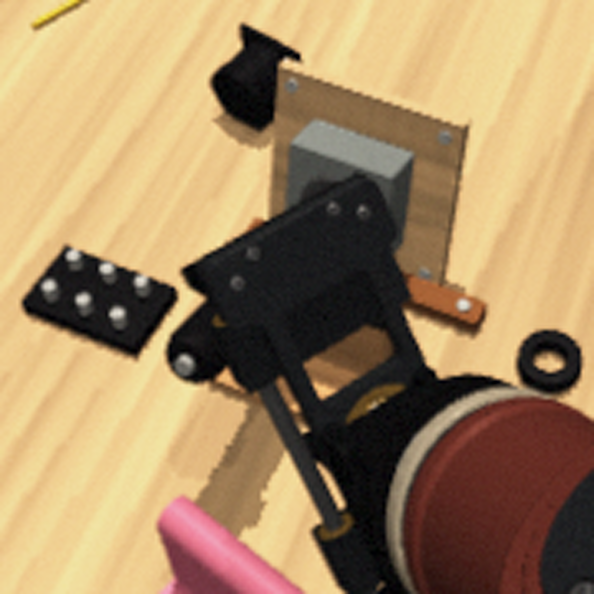

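View pics/top19.png

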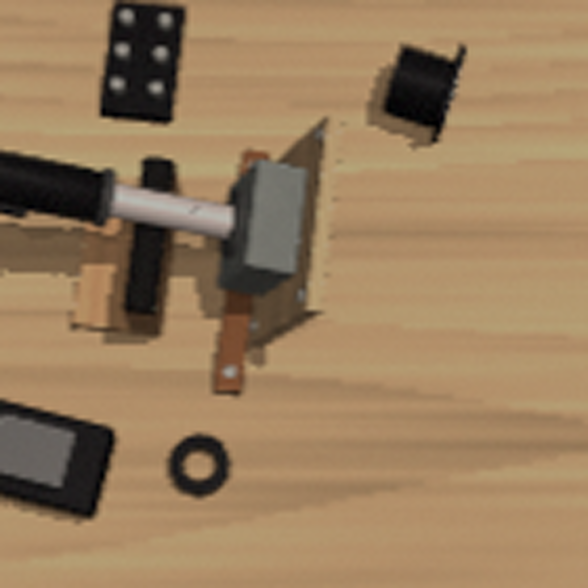

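Emit:
apply_moves:
  plan:
    - {"hand": 0.72, "travel": [-0.015, 0.02, 0.02], "rot": [0, 0, 0]}
    - {"hand": 0.72, "travel": [-0.03, 0.04, 0.04], "rot": [0, 0, 0]}
    - {"hand": 0.72, "travel": [-0.045, 0.06, 0.06], "rot": [0, 0, 0]}
    - {"hand": 0.72, "travel": [-0.06, 0.08, 0.08], "rot": [0, 0, 0]}
    - {"hand": 0.72, "travel": [-0.06, 0.08, 0.08], "rot": [0, 0, 0]}

```text
t: 19.2
tool_pos: [413.6, 377.8, 392.0]
tcp_rot: [[0.596, 0.511, 0.619], [0.801, -0.334, -0.497], [-0.047, 0.792, -0.608]]
contact_force: [0.0, 0.9, 1.2]
width: 62.5
```

Emit:
apply_moves:
  plan:
    - {"hand": 0.72, "travel": [0, 0, 0], "rot": [0, 0, 0]}
    - {"hand": 0.72, "travel": [0, 0, 0], "rot": [0, 0, 0]}
    - {"hand": 0.72, "travel": [0, 0, 0], "rot": [0, 0, 0]}

```text
t: 19.45
tool_pos: [415.2, 373.3, 386.8]
tcp_rot: [[0.599, 0.512, 0.615], [0.799, -0.33, -0.503], [-0.055, 0.793, -0.607]]
contact_force: [-0.3, -0.1, -0.5]
width: 62.8
```

Run:
```python
from gen import *
s0=robot.sense()
print(s0['t'],s0['contact_force'],s0['tool_pos'])
a=robot.get_image('side')[:,:,::-1]; b=robot.get_image('top')[:,:,::-1]
cv2.imwrite("pics/side20.png",cv2.resize(a[160:340,140:320],None,fx=3.3,fy=3.3,interpolation=cv2.INTER_CUBIC))
cv2.imwrite("pics/top20.png",cv2.resize(b[105:265,180:360],None,fx=3.7,fy=3.7,interpolation=cv2.INTER_CUBIC))
```

```text
19.45 [-0.25213961 -0.09958977 -0.46643706] [415.17347402 373.34685427 386.8487887 ]
```

View pics/side20.png

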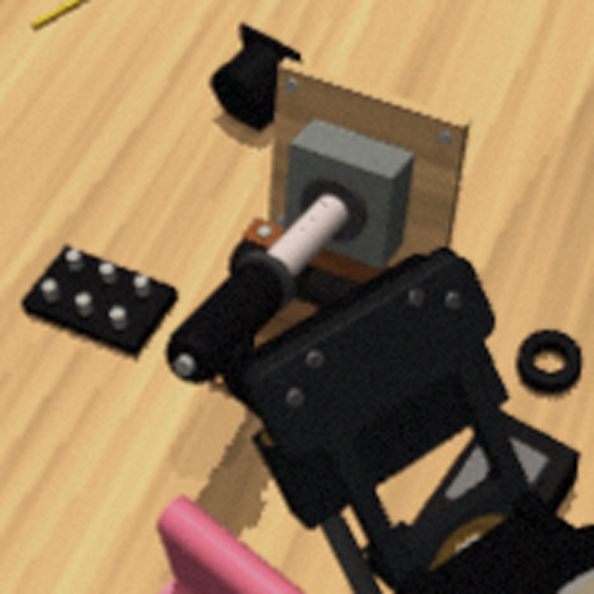

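View pics/top20.png

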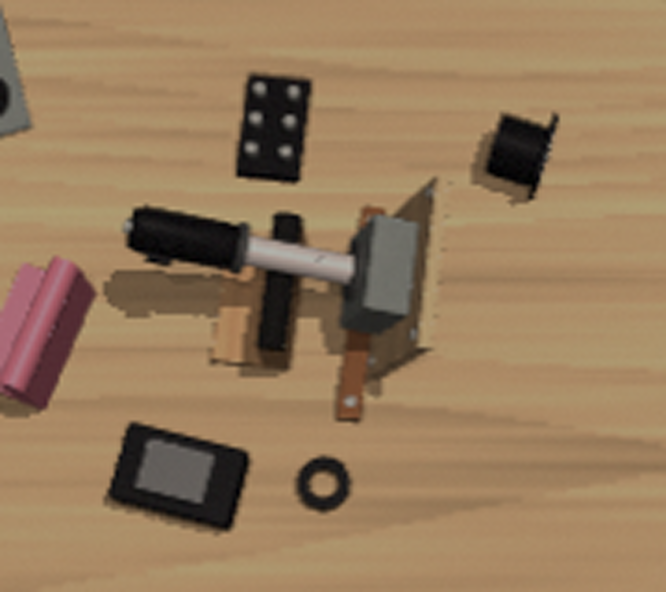

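Run:
```python
from plan import *
T=lambda c:((c[0]+.5)/3.7-.5+180,(c[1]+.5)/3.7-.5+105)
S=lambda c:((c[0]+.5)/3.3-.5+140,(c[1]+.5)/3.3-.5+160)
def tri(pt,ps):
    c1,d1=ray('top',T(pt)); c2,d2=ray('side',S(ps))
    s=np.linalg.lstsq(np.c_[d1,-d2],c2-c1,rcond=None)[0]; a,b=c1+s[0]*d1,c2+s[1]*d2
    m=(a+b)/2; print(np.round(m,1),'gap',round(np.linalg.norm(a-b),1),'bx,by',np.round([(m-g['B'])@bx,(m-g['B'])@by],1)); return m
e=tri((128,227),(184,366))
b1=tri((434,181),(279,68)); b2=tri((428,350),(467,127))
c=tri((243,247),(262,268))
v=e-c; print('tilt',np.degrees(np.arctan2(v@bx,v[2])),'yaw vs batten',np.degrees(np.arctan2(v@by,v@bx)))
v=b2-b1;print('rear edge dir by,bx',v@by,v@bx,v[2])
```

```text
[591.9 219.3 143.4] gap 0.6 bx,by [207.2 -16.7]
[633.3 -36.6 144.6] gap 4.1 bx,by [-42.5 -86.3]
[488.3 -31.2 135.5] gap 1.4 bx,by [-53.2  58.5]
[581.  124.3 126. ] gap 3.6 bx,by [111.6 -16.4]
tilt 79.70492725719284 yaw vs batten -0.1492221906696722
rear edge dir by,bx 144.74503027057187 -10.679261290028375 -9.09255518699041
```

```bash
python3 -c "
from rig import robot
print(robot.hand_in()); s=robot.sense(); print(s['t'])"
```

```text
the job is handed in; nothing more can be done
None
the job is handed in; nothing more can be done
```

The job is done and handed in: the small stick lies on its side on the black padded rest, with its board's edge still down by the batten and the hand clear. It took about 19.5 s of the 64 s allowed.

**Slide:** I pushed the heel with two spread fingertips until the force rose to about 9 N and the board stopped. The board screws then measured 12–13 mm from the batten face at both ends, so the edge was flush.

**Tip:** I set the fingers either side of the black grip and pushed the top over slowly. Near balance, at about 60°, the contact force fell to zero. The front finger then guided the stick down, and the force was back to zero before I opened the fingers and withdrew.

**Last checks:**
- **Lying position:** the grip end measured 207 mm past the batten face and 143 mm high. About 205 and 145 mm would be expected for lying at 73°.
- **Direction:** in plan view the stick lay along the tipping direction to within about 1°. It sat about 16 mm off the batten's middle, within the rest's width.
- **Bystanders:** the gauge, collar, switches and battery all looked to be where they started.

**Checks that disagreed:**
- **Tilt:** the tilt from a short stretch of the grip came out at 80°, not 73°. I put that down to the rough pixel at the collar, because the grip end agrees with 73°.
- **Contact off the fingertips:** early in the tip, a sideways force of about 3 N suggested the grip touched more than the fingertips. I moved the hand up and back. A smaller sideways force of 1–2 N came back on and off until about 50°, and the board did not move sideways.

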